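# Park the plate shuttle's carrier and pin it for transport

### The job

The plate shuttle is going to be carried to another bench. Squeeze the carrier's spring lock tab and, keeping it squeezed, slide the carrier fully home into the parking bracket, then let go of the tab. Take the quick-release pin from its rest by squeezing its button in, push it with the button held in through bracket and carrier tongue until its shoulder is up against the bracket, and release it so that its balls lock it in; leave the timer, marker, wipes and bottle alone.

Things in the scene. Friction and masses are not known exactly. Their poses are not given: they have to be found in the camera images.
- shuttle: Plate shuttle, fixed to the bench: aluminium base 150 x 366 x 12 mm, two guide rods along it carrying a plate carrier, a parking bracket at one end. Origin on the bench under it; x across, from the lock-bar side (nearer the robot) to the far side; y along the rods, away from the bracket; z up. End blocks 40 mm high, rods at x +-58, top at z 31 mm.
- lock_bar (a point): Top of the steel toothed lock bar, 34 mm above the bench, 10 mm thick (shuttle x -42 to -32 mm), teeth every 5 mm on its +x side, running along the rods beside the lock unit. Keep fingertips above it.
- bracket_hole (a point): Mouth of the bracket's level cross hole, 18.5 mm in diameter, 66 mm above the bench, in the outer face of the lug on the lock-bar side; enter towards +x (axes as the shuttle's). Two upright lugs 8 mm thick, 38 mm wide (y), 84 mm high, 20 mm apart: far face of the second 36 mm deeper. With the carrier home its 16 mm tongue fills the gap and its own 18.5 mm hole lines up.
- carrier (a joint): Travel of the carrier (nest 140 x 102 mm up to 58 mm high, lock unit, tongue) along the rods, m: 0 fully home against its stop in the bracket (towards shuttle -y), 0.10 at the far end. Slides with 1.5 N of friction while the lock tab is squeezed; otherwise its tooth in the lock bar holds it, at steps of 5 mm from 0.
- lock_grip (a point): Midway between the two upright finger plates of the carrier's lock unit, 76 mm above the bench; rides with the carrier, axes as the shuttle's. Black spring tab: outer face 19 mm to -x; grey fixed plate: outer face 19 mm to +x. Both 34 mm wide (y), tops 20 mm above this point, clear down to 25 mm below it. Pinch them from above, closing along x: 38 mm apart at rest, 31 squeezed.
- lock_tab (a joint): Travel of the black spring tab towards the fixed plate (shuttle +x), m: about 0 at rest, its tooth then sits in the lock bar; the tooth is clear of the bar above 0.0045; 0.007 fully squeezed (spring 6 N at rest, 10 N at full travel). Springs back when let go.
- lock_pin: Quick-release (ball-lock) pin, 133 mm long, 0.15 to 0.22 kg, lying level in its rest. Origin on its axis at the shoulder face, x along the axis to the nose. Along x in mm: button -71 to -63, radius 22; black finger flange -52 to -42, radius 30; neck -42 to -4, radius 8; shoulder collar -4 to 0, radius 12; steel shank 0 to 48, radius 8; tapered nose 48 to 62.
- pin_flange (a point): On the pin's axis, at the nose-side face of the finger flange (x -42 mm in the pin's frame). To hold the pin with its button in, come from above: one finger against this face, above the neck, the other on the button's end face, fingertips 9 to 14 mm over the axis; the faces are 29 mm apart at rest, 22 mm squeezed. 42 mm lie between this face and the shoulder.
- pin_balls (a point): On the pin's axis between its two locking balls, 41.5 mm ahead of the shoulder face. With the button out they stand 3.5 mm proud of the shank on opposite sides (23 mm across, will not pass an 18.5 mm hole); with it in they sink below the shank's surface.
- pin_tip (a point): End of the pin's nose, radius 3 mm, on the axis 62 mm ahead of the shoulder face.
- pin_button (a joint): How far the pin's button is pressed in along pin x, m: 0 out (balls out), 0.007 fully in (balls sunk); spring 3.6 N at rest, 8 N fully in. It springs out when let go.
- pin_rest: Fixed forked rest, base 80 x 62 x 8 mm, origin on the bench under its middle, x along the pin. V forks 8 mm thick at x -22 and 16 mm carry the pin's neck and shank with its axis 44 mm above the bench; nothing of it rises more than 5 mm over that axis. Pin origin at x -6 mm, with 8 mm of end play towards the button. Lift it straight up.
- timer: White bench timer, 62 x 62 x 19 mm; origin under its middle. Leave alone.
- marker: Black marker pen lying on the bench, 12 x 138 x 13 mm; origin under its middle. Leave alone.
- wipes: Soft pack of wipes, 95 x 214 x 29 mm; origin under its middle. Leave alone.
- buffer: White bottle with a blue cap, 68 mm across, 147 mm high; origin under its middle. Leave alone.

How it is judged:
By the outcome, as a careful person would: the job done as asked, in the order asked, and still so for the second after the job is handed in, with the robot touching nothing.
It also fails if it takes over 58 s, if anything falls off the work surface, if the arm or the gripper's body presses on something with over 40 N, if the wrist force passes 120 N, or if a joint passes its speed limit or range.

### The arm

A 6-joint arm with a two-finger parallel gripper is mounted at the origin on a cart in front of the work surface, level with it; the furniture and walls round the work are solid. World frame = base frame: x ahead of the robot, y to its left, z up, the work surface at z = 0. Lengths are in m, angles in rad, forces in N, time in s.
With the tool pointing down it reaches from about 0.225 to 0.875 m from the base axis. Payload 3.4 kg.
Tool frame: the origin (TCP) lies on the centre line of the jaws, within the pads' length; the fingertips stand 17 mm ahead of it and the grasp point (between the pads) lies 2 mm behind it (manip.finger_overhang is the distance from the TCP to the fingertips, in m); y points along the fingers, x is the direction in which the jaws open and shut, and the axes are right-handed (so a half turn about y gives the same grasp; the last joint's range is limited). The gripper opens to 85 mm and grips with 20 to 120 N. Pads are 22 mm wide; open, the fingers measure 114 mm over their backs; the gripper's body (76 mm by 85 mm) begins 54 mm behind the grasp point. The pads swing forward as they close: fully open they stand 13 mm farther back than shut.
Start: joints at [-1.338, 0.276, 1.505, -0, 1.361, -0.121], TCP at [0.199, -0.539, 0.209] pointing down, gripper open.
Joint ranges: [-2.89, 2.89], [-0.75, 2.08], [0.22, 2.7], [-1.18, 4.32], [0.11, 2.71], [-2.7, 2.7]. Speed limits (rad/s): [2.57, 2.57, 3.14, 3.14, 3.14, 3.14].

### API

Orientations are given as a unit quaternion [w, x, y, z].
In Python, from rig import manip gives the robot as it stands.
- The arm moves only by the tool arm_command, never from a script. Its argument "commands" is a list of rows, each a list of 3 entries, a list of its own where there are three numbers: the finger opening in cm, from 0 to 8.54, then the shift along the world's x, y, z in cm, then the turn about the world's z in rad. A call has 1 to 12 rows; each row shifts and turns the commanded pose from where the row before left it; what a row does not reach is not made up. A row lasts 1/10 s, in which the tool goes at most 50 mm and 8.59 degrees, less where a joint would pass 70% of its speed; a pose out of reach is approached as far as the arm can. A call with a gripper value outside its range is refused whole. The fingers move at their own pace and stop on an object; "grip_force" is the grip in N (left out, the last holds). Time passes only in rows, so rows that do not move let the fingers close. It gives the time, the measured TCP pose, the force and the opening at its end, in the units of the state.
- manip.get_state(): the state, without advancing time (a new reading comes with each control period).
- manip.get_image(name): name is "scene" or "top" or "wrist"; returns a dict with "pixels" (384x512x3 uint8, red, green, blue), "range_z" (384x512 float32, m along the optical axis (not along the pixel's ray), 0 where there is no reading), "intrinsics" (3x3 intrinsics, pixels), "R" (3x3) and "t" (3): a world point X has camera coordinates R X + t. Camera axes: x right, y down, z forward; pixel columns grow to the right and rows downward; lengths in m; the calibration is good to about 2 mm. The wrist camera is an equidistant fisheye: a pixel r from the principal point sees the ray r / f radians off the axis. A picture is of the moment at which its call begins.
- manip.sign_off(): hands the job in, once; it reports no verdict.
The state is a dict: "clock": time; "qpos": joint angles; "qd": joint speeds; "effort": joint torques, N m; "position": TCP position; "ee_rot": TCP orientation; "contact_force": force on the tool from outside, world axes, zero at the start; "moment": the same for the moment, N m; "width": finger opening in m.
Only numpy, scipy, OpenCV 4.12 (cv2) and the standard library are available. Lean on these libraries where they do the work, as an engineer would, in place of code of your own. Each camera call takes 0.05 s, during which the arm holds its last target.

## Working session

There is one attempt and no reset: what is moved stays moved. The work goes in short steps, Python scripts to look and compute and a tool call to move; the robot and the scene stay as the last step left them, time stands still between calls to the robot, and variables do not carry over. Pictures are saved under pics/ and viewed, and the job is handed in when it is done.

Besides the shell and the picture viewer there is one more tool, called after "Request:" as name(argument=value, ...) on one line, values as JSON. arm_command: Moves the arm, as the interface text tells. Its arguments: {"type":"object","properties":{"commands":{"type":"array"},"grip_force":{"type":"number"}},"required":["commands"]}

```bash
mkdir -p pics; ls
python3 - <<'E'
from rig import manip
import cv2, numpy as np
print(manip.get_state(), manip.finger_overhang)
for n in ["scene","top","wrist"]:
    im=manip.get_image(n)
    np.savez(f"pics/{n}0.npz",**im)
    cv2.imwrite(f"pics/{n}0.png",im["pixels"][:,:,::-1])
    print(n,im["intrinsics"],im["R"],im["t"])
E
```

```text
pics
{'clock': 0.0, 'qpos': array([-1.33801834e+00,  2.76614605e-01,  1.50611000e+00,  9.40217581e-07,
        1.36069344e+00, -1.20988281e-01]), 'qd': array([ 1.44157833e-03,  8.65065898e-04,  8.81222052e-04,  6.08907038e-04,
        5.81713226e-04, -1.19168866e-05]), 'effort': array([-5.68685173e-04, -4.16775405e+01, -2.45807165e+01, -1.78499517e-04,
        1.09986356e-02,  1.44139079e-05]), 'position': array([ 0.19907213, -0.53884978,  0.20793778]), 'ee_rot': array([ 0.58060966, -0.5797489 ,  0.40469817, -0.40373634]), 'contact_force': array([ 0.0938908 , -0.54350778,  0.29153506]), 'moment': array([ 0.0100108 , -0.04389118,  0.03047497]), 'width': 0.08531599701555302} 0.017
scene [[462.03037713   0.         245.66632768]
 [  0.         462.03037713 190.28375425]
 [  0.           0.           1.        ]] [[ 0.78320399 -0.62174716  0.00468759]
 [-0.46762692 -0.59399666 -0.65459379]
 [ 0.40977625  0.51048843 -0.75596626]] [-0.40058469  0.30964948  1.56760657]
top [[485.97480648   0.         258.59819979]
 [  0.         485.97480648 191.52086937]
 [  0.           0.           1.        ]] [[ 0.01618706 -0.99985824 -0.00463498]
 [-0.97722969 -0.01483952 -0.21166465]
 [ 0.21156586  0.00795567 -0.97733136]] [0.01862382 0.51929499 1.55839128]
wrist [[297.31863964   0.         257.12808273]
 [  0.         297.31863964 193.47779839]
 [  0.           0.           1.        ]] [[ 0.34673757 -0.93795932 -0.00231579]
 [-0.88960168 -0.32964163  0.31614118]
 [-0.29729095 -0.1075579  -0.94870933]] [-0.57389024 -0.04233487  0.38109357]
```

View pics/scene0.png

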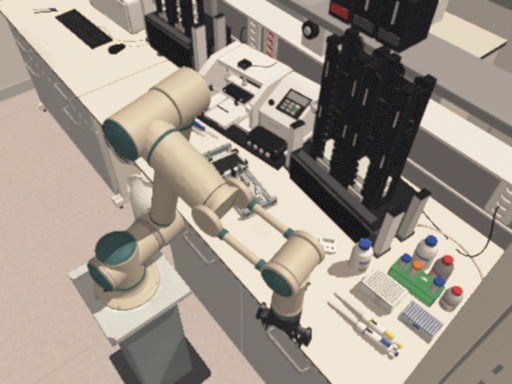

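View pics/top0.png

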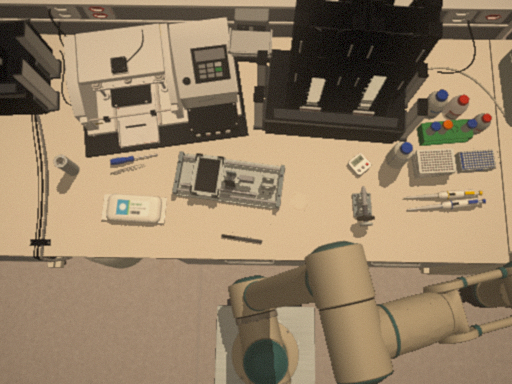

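View pics/wrist0.png

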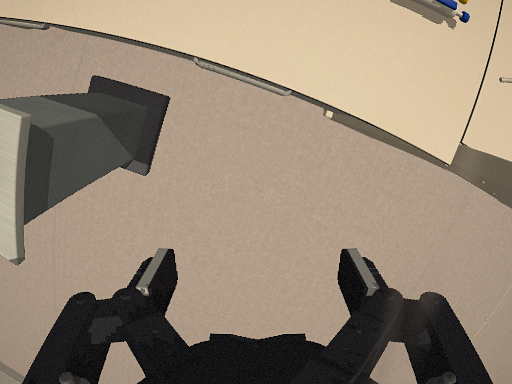

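Run:
```python
import cv2
im=cv2.imread("pics/top0.png")
cv2.imwrite("pics/top0_sh.png",cv2.resize(im[140:250,165:295],None,fx=6,fy=5.4,interpolation=cv2.INTER_CUBIC)[:600])
cv2.imwrite("pics/top0_pin.png",cv2.resize(im[175:240,325:405],None,fx=8,fy=8,interpolation=cv2.INTER_CUBIC))
im=cv2.imread("pics/scene0.png")
cv2.imwrite("pics/sc0_sh.png",cv2.resize(im[135:225,190:290],None,fx=6,fy=6,interpolation=cv2.INTER_CUBIC))
```

```text
(no output)
```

View pics/top0_sh.png

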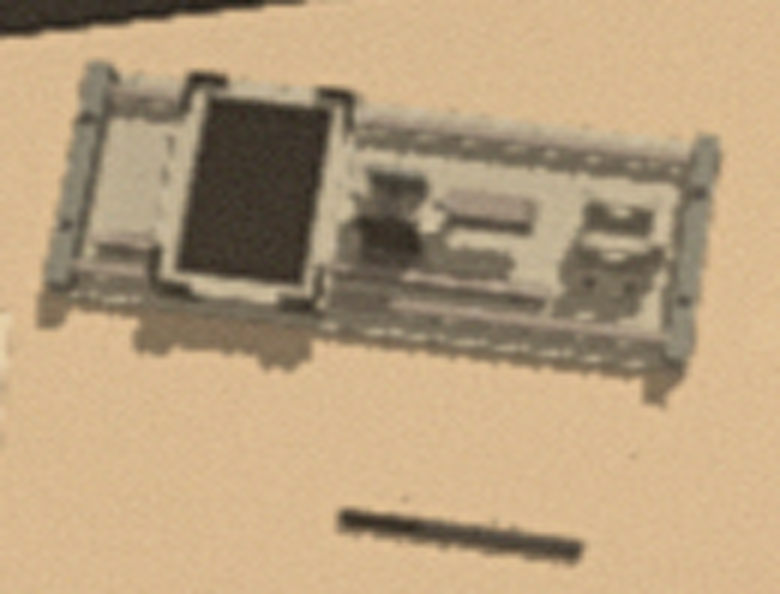

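View pics/top0_pin.png

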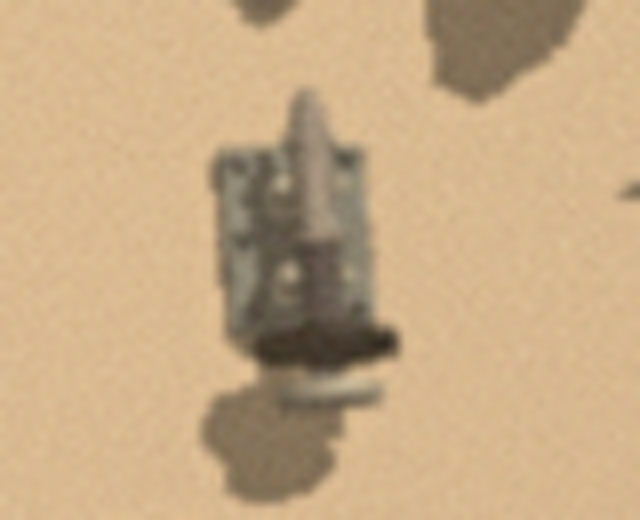

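View pics/sc0_sh.png

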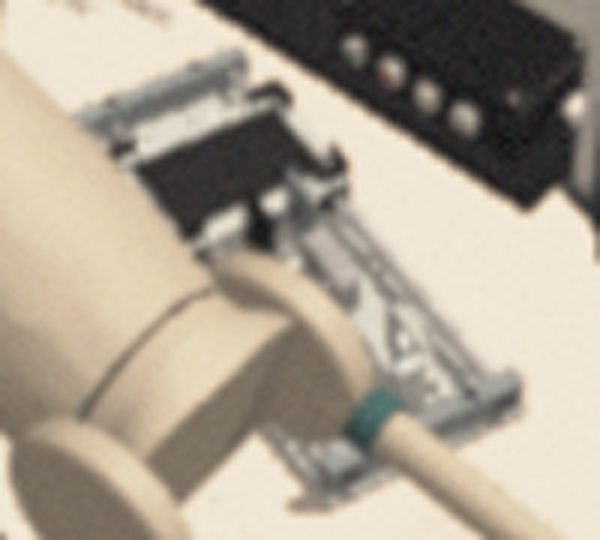

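```bash
cat > h.py <<'E'
import numpy as np, cv2
def ray(im,u,v,fish=False):
    K=im["intrinsics"];R=im["R"];t=im["t"]
    x=(u-K[0,2])/K[0,0]; y=(v-K[1,2])/K[1,1]
    if fish:
        r=np.hypot(x,y); s=np.sin(r)/r if r>1e-9 else 1
        d=np.array([x*s,y*s,np.cos(r)])
    else: d=np.array([x,y,1.])
    d/=np.linalg.norm(d)
    return -R.T@t, R.T@d
def plane(im,u,v,z,fish=False):
    c,d=ray(im,u,v,fish); return c+d*(z-c[2])/d[2]
def rng(im,u,v,fish=False):
    z=float(im["range_z"][int(round(v)),int(round(u))])
    c,d=ray(im,u,v,fish); dc=im["R"]@d
    return c+d*z/dc[2]
def tri(rays):
    A=np.zeros((3,3));b=np.zeros(3)
    for c,d in rays:
        P=np.eye(3)-np.outer(d,d);A+=P;b+=P@c
    X=np.linalg.solve(A,b)
    return X,[np.linalg.norm((np.eye(3)-np.outer(d,d))@(X-c)) for c,d in rays]
def proj(im,X,fish=False):
    p=im["R"]@np.asarray(X)+im["t"];K=im["intrinsics"]
    if fish:
        r=np.hypot(p[0],p[1]);th=np.arctan2(r,p[2]);q=p[:2]/r*th
    else: q=p[:2]/p[2]
    return q*K[0,0]+K[:2,2]
def load(n): return dict(np.load(f"pics/{n}.npz"))
E
python3 - <<'E'
from h import *
np.set_printoptions(precision=4,suppress=True)
t=load("top0")
def c(x,y,sx=6,sy=5.4,ox=165,oy=140): return ox+(x+.5)/sx-.5,oy+(y+.5)/sy-.5
for n,x,y,z in [("BLtop",98,68,.04),("BLbot",60,280,.04),("BRtop",706,142,.04),("BRbot",678,355,.04),
  ("tab",388,240,.096),("plate",398,185,.096),("lugfar",618,215,.084),("lugnear",608,260,.084),("tongue",490,210,.07),
  ("marker0",340,518,.013),("marker1",580,550,.013)]:
    u,v=c(x,y); print(n,plane(t,u,v,z),rng(t,u,v))
for n,x,y,z in [("tip",306,92,.044),("shoulder",320,240,.044),("flange",325,345,.05),("button",330,390,.05)]:
    u,v=c(x,y,8,8,325,175); print(n,plane(t,u,v,z),rng(t,u,v))
print(plane(t,361,166,.0),plane(t,402,148,.147))
E
```

```text
BLtop [0.6558 0.2945 0.04  ] [0.6533 0.293  0.0484]
BLbot [0.5183 0.3089 0.04  ] [0.5169 0.3077 0.0463]
BRtop [ 0.6125 -0.0519  0.04  ] [ 0.6119 -0.0518  0.0422]
BRbot [ 0.4762 -0.0371  0.04  ] [ 0.4754 -0.037   0.0444]
tab [0.5336 0.1222 0.096 ] [0.5416 0.1246 0.0616]
plate [0.5678 0.1177 0.096 ] [0.5709 0.1185 0.0836]
lugfar [ 0.5539 -0.0023  0.084 ] [ 0.5606 -0.0026  0.0562]
lugnear [0.5258 0.0028 0.084 ] [0.5346 0.0026 0.0449]
tongue [0.5594 0.0682 0.07  ] [0.5559 0.0678 0.0841]
marker0 [0.3756 0.1497 0.013 ] [0.3758 0.1497 0.0119]
marker1 [0.3579 0.0155 0.013 ] [0.3583 0.0155 0.0091]
tip [ 0.5455 -0.322   0.044 ] [ 0.5438 -0.3204  0.0512]
shoulder [ 0.4825 -0.3259  0.044 ] [ 0.4811 -0.3244  0.0514]
flange [ 0.4374 -0.3254  0.05  ] [ 0.4328 -0.3195  0.0777]
button [ 0.4187 -0.3269  0.05  ] [ 0.4159 -0.3229  0.0686]
[ 0.6271 -0.3271  0.    ] [ 0.648  -0.4285  0.147 ]
```

```bash
cat >> h.py <<'E'
from scipy.spatial.transform import Rotation
def rot(st):
    w,x,y,z=st["ee_rot"]; return Rotation.from_quat([x,y,z,w]).as_matrix()
def snap(n,name):
    from rig import manip
    im=manip.get_image(n); np.savez(f"pics/{name}.npz",**im); cv2.imwrite(f"pics/{name}.png",im["pixels"][:,:,::-1]); return im
E
python3 - <<'E'
from h import *
from rig import manip
np.set_printoptions(precision=4,suppress=True)
s=manip.get_state();T=rot(s);print(T)
w=load("wrist0");R=w["R"];t=w["t"];c=-R.T@t
print(c, T.T@(c-s["position"]), R@T)
E
```

```text
[[ 0.3465 -0.0003  0.938 ]
 [-0.938   0.0013  0.3465]
 [-0.0014 -1.      0.0002]]
[ 0.2746 -0.5113  0.3736] [-0.0001 -0.1654  0.0804] [[ 1.      0.0009  0.0002]
 [ 0.0005 -0.3163 -0.9487]
 [-0.0008  0.9487 -0.3163]]
```

Request:
arm_command(commands=[[8.5,[1.5,3,2],0.07],[8.5,[1.5,3,2],0.07],[8.5,[2,3.5,0],0.07],[8.5,[2,3.5,0],0.07],[8.5,[2,3.5,0],0.07],[8.5,[2,3.5,0],0.07],[8.5,[2,3.5,0],0.07],[8.5,[2,3.5,0],0.07],[8.5,[2,3.5,0],0.07],[8.5,[2,3.5,0],0.07],[8.5,[2,3.5,0],0.07],[8.5,[2,3.5,0],0.07]], grip_force=30)

```text
clock: 1.35
position: [0.4296, -0.1278, 0.2487]
ee_rot: [-0.695, 0.695, -0.131, 0.132]
contact_force: [0.5, 0.4, -0.5]
width: 0.0847
```

Request:
arm_command(commands=[[8.5,[2,3.5,0],0.07],[8.5,[2,3.5,0],0.06],[8.5,[2,3.5,0],0.06],[8.5,[2,3.5,0],0.06],[8.5,[1,1,0],0],[8.5,[0,0,0],0],[8.5,[0,0,0],0]])

```text
clock: 2.05
position: [0.5185, 0.0198, 0.2484]
ee_rot: [-0.705, 0.706, -0.045, 0.044]
contact_force: [-0.0, -0.0, 0.1]
width: 0.0849
```

Run:
```python
from h import *
from rig import manip
np.set_printoptions(precision=4,suppress=True)
s=manip.get_state();T=rot(s);print(s["clock"],s["position"],T[:,0],s["qpos"])
w=snap("wrist","w1")
cv2.imwrite("pics/w1b.png",cv2.resize(w["pixels"][:,:,::-1],(800,600),interpolation=cv2.INTER_CUBIC))
```

```text
2.05 [0.5185 0.0198 0.2484] [ 0.9919 -0.1269 -0.0014] [-0.095   0.1712  1.5477 -0.0012  1.4242  0.0324]
```

View pics/w1b.png

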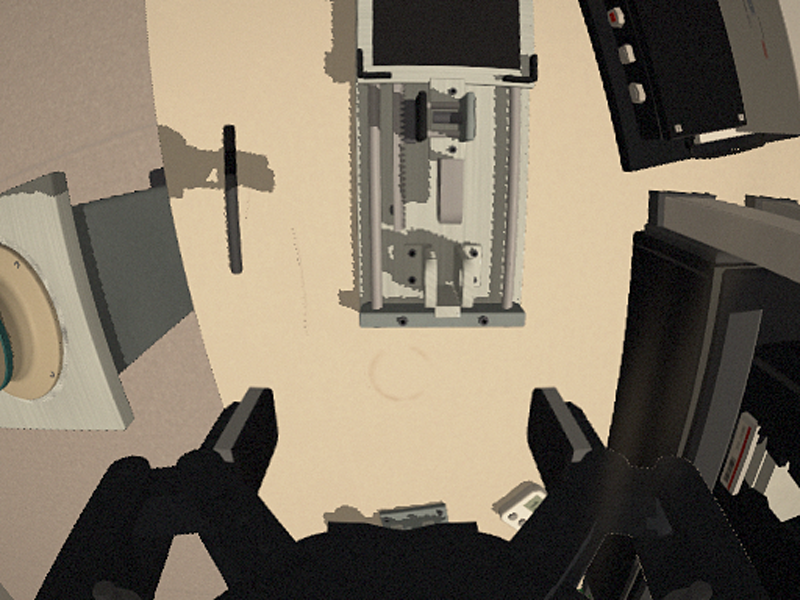

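Run:
```python
from h import *
w=load("w1")["pixels"][:,:,::-1]
print(w[40:100:10,250:310:10,0])
cv2.imwrite("pics/w1z.png",cv2.resize(w[45:215,220:345],None,fx=4.8,fy=3.5,interpolation=cv2.INTER_CUBIC))
cv2.imwrite("pics/w1z1.png",cv2.resize(w[45:120,240:320],None,fx=8,fy=8,interpolation=cv2.INTER_CUBIC))
cv2.imwrite("pics/w1z2.png",cv2.resize(w[140:215,240:320],None,fx=8,fy=8,interpolation=cv2.INTER_CUBIC))
```

```text
[[ 22  28  22  26  25  32]
 [155 168 170 149 141 170]
 [100  97  27  99  98 120]
 [ 99  48  29 103  96 122]
 [ 96  44  30 100  96 126]
 [100  78  79 168 173 142]]
```

View pics/w1z1.png

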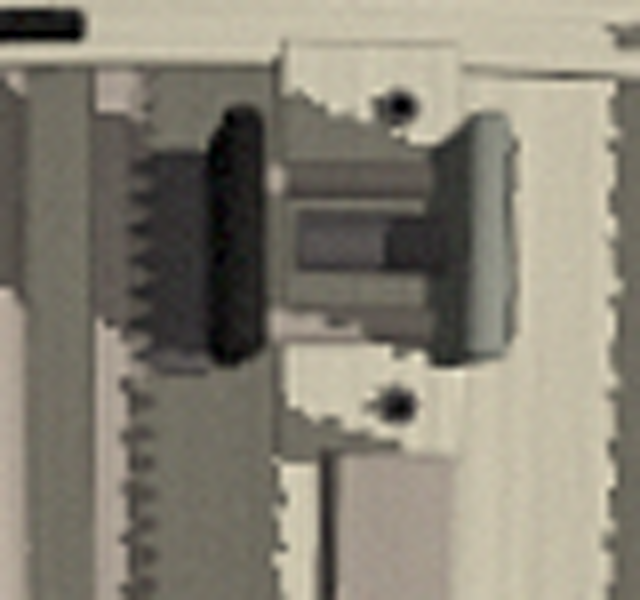

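View pics/w1z2.png

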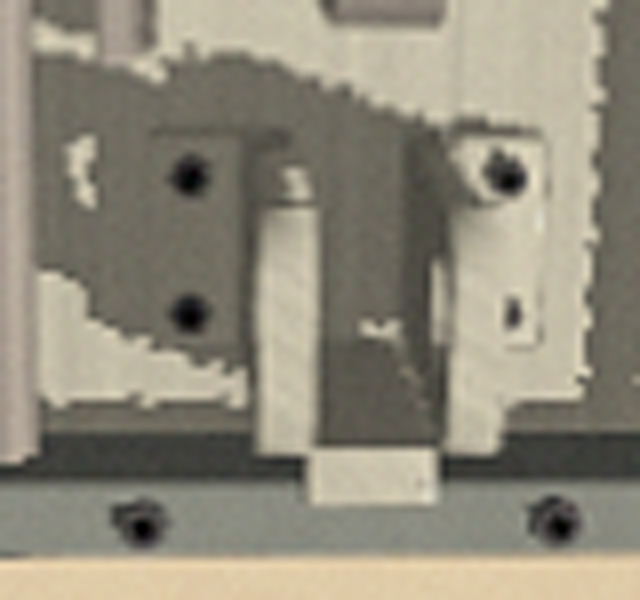

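```bash
cat > m.py <<'E'
from h import *
np.set_printoptions(precision=4,suppress=True)
ya=-0.126
def sh(p): # rotate into shuttle axes (world origin)
    c,s=np.cos(ya),np.sin(ya); return np.array([c*p[0]+s*p[1],-s*p[0]+c*p[1],p[2]])
E
python3 - <<'E'
from m import *
w=load("w1")
def c(x,y,ox,oy,s=8): return ox+(x+.5)/s-.5,oy+(y+.5)/s-.5
print("plates")
for n,x,y,z in [("tabL",210,235,.096),("tabR",265,235,.096),("tab top",240,108,.096),("tab bot",235,362,.096),("greyL",472,230,.096),("greyR",517,235,.096),("g top",492,112,.096),("g bot",492,355,.096),("tabmid",238,235,.096),("greymid",492,235,.096)]:
    u,v=c(x,y,240,45); p=plane(w,u,v,z,1); print(n,p,sh(p),rng(w,u,v,1)[2])
print("lugs")
for n,x,y,z in [("L1l",260,330,.084),("L1r",318,330,.084),("L1top",290,205,.084),("L1bot",287,455,.084),("L2l",450,330,.084),("L2r",505,330,.084),("L2top",480,210,.084),("L2bot",475,455,.084),("stop l",310,475,.08),("stop r",438,475,.08),("L1mid",288,330,.084),("L2mid",476,330,.084),("stopmid",375,475,.08),
 ("scr1",140,522,.04),("scr2",555,520,.04),("tongue",390,5,.08)]:
    u,v=c(x,y,240,140); p=plane(w,u,v,z,1); print(n,p,sh(p),rng(w,u,v,1)[2])
E
```

```text
plates
tabL [0.54   0.1245 0.096 ] [0.5201 0.1913 0.096 ] 0.0915183668088076
tabR [0.5471 0.1236 0.096 ] [0.5273 0.1914 0.096 ] 0.0945532936474398
tab top [0.546  0.1411 0.096 ] [0.524  0.2086 0.096 ] 0.09419185333807295
tab bot [0.5411 0.1072 0.096 ] [0.5234 0.1743 0.096 ] 0.010694435215700182
greyL [0.5744 0.1215 0.096 ] [0.5545 0.1928 0.096 ] 0.0954446090971568
greyR [0.5803 0.1204 0.096 ] [0.5605 0.1923 0.096 ] 0.013097837325819706
g top [0.579  0.1373 0.096 ] [0.5571 0.2089 0.096 ] 0.09621781203055296
g bot [0.575  0.1046 0.096 ] [0.5573 0.176  0.096 ] 0.09554245573672027
tabmid [0.5436 0.124  0.096 ] [0.5237 0.1914 0.096 ] 0.09702001511881059
greymid [0.5769 0.1206 0.096 ] [0.5572 0.1922 0.096 ] 0.09665280930319248
lugs
L1l [0.5329 0.0042 0.084 ] [0.5281 0.0711 0.084 ] 0.05896762737261607
L1r [0.5412 0.0031 0.084 ] [0.5365 0.0711 0.084 ] 0.08428759230223998
L1top [0.5392 0.0221 0.084 ] [0.5322 0.0897 0.084 ] 0.07260089984796242
L1bot [ 0.5347 -0.0153  0.084 ] [0.5324 0.052  0.084 ] 0.0785317652529503
L2l [0.5603 0.0008 0.084 ] [0.5558 0.0712 0.084 ] 0.0823072027034602
L2r [ 0.5684 -0.0002  0.084 ] [0.5639 0.0712 0.084 ] 0.0200561087265812
L2top [0.5663 0.0181 0.084 ] [0.5595 0.0891 0.084 ] 0.07694783224100804
L2bot [ 0.5624 -0.0188  0.084 ] [0.5603 0.052  0.084 ] 0.07895044163644777
stop l [ 0.5379 -0.0203  0.08  ] [0.5362 0.0475 0.08  ] 0.0657516464543691
stop r [ 0.557  -0.0227  0.08  ] [0.5554 0.0474 0.08  ] 0.03691647785499602
L1mid [0.5369 0.0037 0.084 ] [0.5322 0.0711 0.084 ] 0.08434853445698393
L2mid [0.5641 0.0003 0.084 ] [0.5596 0.0712 0.084 ] 0.08506862575557689
stopmid [ 0.5475 -0.0215  0.08  ] [0.5459 0.0475 0.08  ] 0.07180641943273008
scr1 [ 0.5098 -0.0395  0.04  ] [0.5107 0.0249 0.04  ] 0.04440893404058649
scr2 [ 0.5797 -0.0482  0.04  ] [0.5811 0.0251 0.04  ] 0.04438284392440406
tongue [0.5567 0.0484 0.08  ] [0.5462 0.118  0.08  ] 0.08304072885130692
```

Request:
arm_command(commands=[[7,[1.4,3.4,-2.5],0],[7,[1.4,3.4,-2.5],0],[7,[1.4,3.4,-2],0],[7,[0,0,0],0.003],[7,[0,0,0],0]])

```text
clock: 2.6
position: [0.5605, 0.1214, 0.1784]
ee_rot: [-0.705, 0.706, -0.044, 0.043]
contact_force: [-0.4, -0.2, 0.2]
width: 0.0702
```

Run:
```python
from m import *
from rig import manip
s=manip.get_state();T=rot(s);print(s["clock"],s["position"],T[:,0],s["width"])
w=snap("wrist","w2")
cv2.imwrite("pics/w2b.png",cv2.resize(w["pixels"][:,:,::-1],(800,600),interpolation=cv2.INTER_CUBIC))
```

```text
2.6 [0.5605 0.1214 0.1784] [ 0.9923 -0.124  -0.0015] 0.07022115900956251
```

View pics/w2b.png

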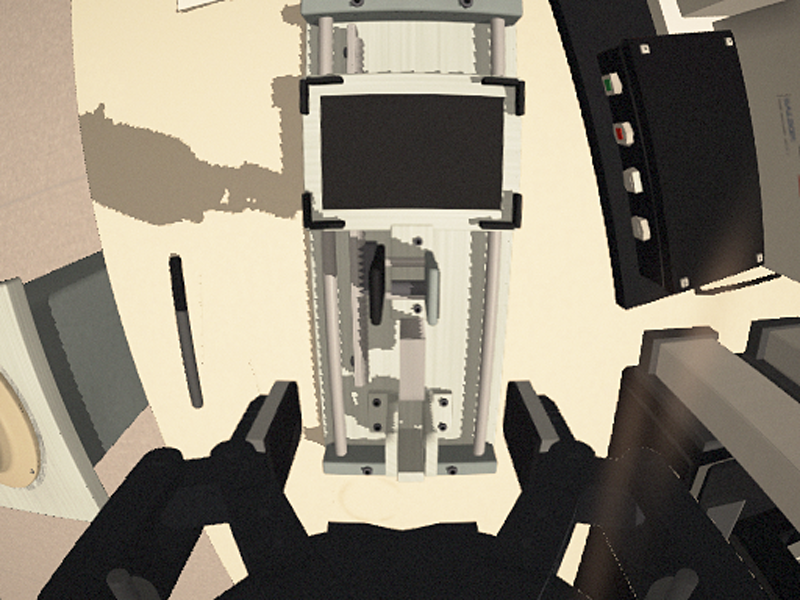

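Run:
```python
from m import *
w=load("w2")["pixels"][:,:,::-1]
cv2.imwrite("pics/w2z.png",cv2.resize(w[145:310,205:325],None,fx=6,fy=3.6*1,interpolation=cv2.INTER_CUBIC))
cv2.imwrite("pics/w2z1.png",cv2.resize(w[145:215,220:300],None,fx=8,fy=8,interpolation=cv2.INTER_CUBIC))
cv2.imwrite("pics/w2z2.png",cv2.resize(w[240:310,220:300],None,fx=8,fy=8,interpolation=cv2.INTER_CUBIC))
```

```text
(no output)
```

View pics/w2z1.png

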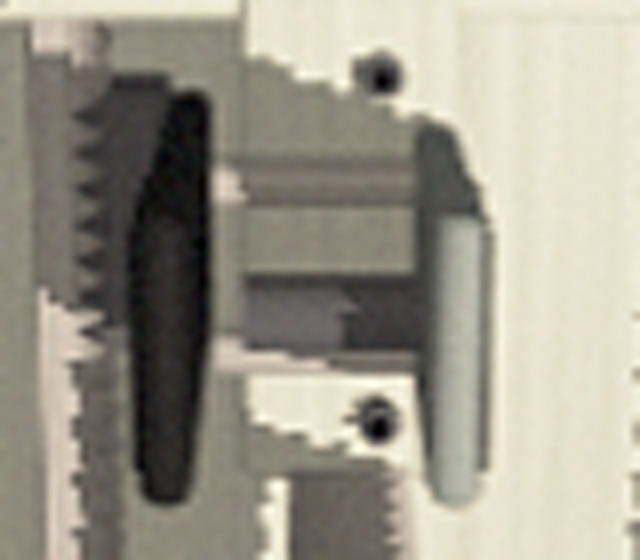

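View pics/w2z2.png

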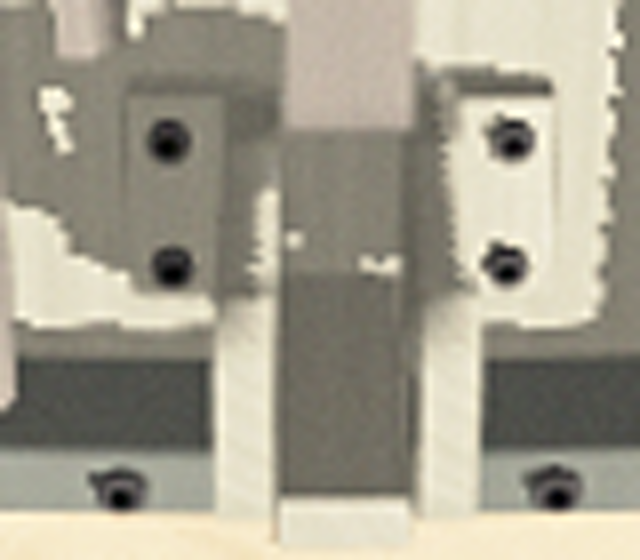

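Run:
```python
from m import *
a=load("w1");b=load("w2")
def c(p,o,s=8): return o[0]+(p[0]+.5)/s-.5,o[1]+(p[1]+.5)/s-.5
for n,p,o,q,r in [("tab",(238,235),(240,45),(168,360),(220,145)),("grey",(494,233),(240,45),(465,360),(220,145)),
 ("L1",(288,330),(240,140),(246,406),(220,240)),("L2",(476,332),(240,140),(451,405),(220,240)),("stop",(375,475),(240,140),(345,520),(220,240)),("scr1",(140,522),(240,140),(119,490),(220,240)),("scr2",(555,520),(240,140),(553,488),(220,240))]:
    X,e=tri([ray(a,*c(p,o),True),ray(b,*c(q,r),True)])
    print(n,X,sh(X),e,plane(b,*c(q,r),X[2]+0,True), rng(b,*c(q,r),True))
```

```text
tab [0.5444 0.1241 0.0918] [0.5245 0.1916 0.0918] [np.float64(0.000613345712925057), np.float64(0.0006133457129251026)] [0.545  0.1239 0.0918] [0.5456 0.1259 0.0981]
grey [0.5776 0.1209 0.0949] [0.5578 0.1925 0.0949] [np.float64(0.00017377776346171639), np.float64(0.00017377776346164407)] [0.5777 0.1208 0.0949] [0.5777 0.1214 0.0966]
L1 [0.537  0.0013 0.0758] [0.5326 0.0688 0.0758] [np.float64(0.00011216394259417181), np.float64(0.00011216394259431716)] [0.5369 0.0014 0.0758] [0.5381 0.0087 0.0855]
L2 [ 0.5652 -0.0028  0.0748] [0.561  0.0682 0.0748] [np.float64(6.153946190589375e-05), np.float64(6.153946190582309e-05)] [ 0.5652 -0.0028  0.0748] [0.5654 0.0042 0.0841]
stop [ 0.5479 -0.0244  0.0719] [0.5467 0.0446 0.0719] [np.float64(7.282605655044752e-05), np.float64(7.282605655069938e-05)] [ 0.5479 -0.0244  0.0719] [ 0.5478 -0.0249  0.0714]
scr1 [ 0.51   -0.0387  0.0421] [0.5109 0.0257 0.0421] [np.float64(0.0001323589200154928), np.float64(0.00013235892001543795)] [ 0.5102 -0.0388  0.0421] [ 0.5104 -0.0379  0.0432]
scr2 [ 0.5794 -0.0474  0.0419] [0.5808 0.0258 0.0419] [np.float64(1.124082097553856e-05), np.float64(1.1240820975560807e-05)] [ 0.5794 -0.0474  0.0419] [ 0.5793 -0.0463  0.0432]
```

Request:
arm_command(commands=[[5.6,[0.3,0,-1],0],[5.6,[0,0,-3],0],[5.6,[0,0,-3],0],[5.6,[0,0,-2.2],0],[5.6,[0,0,-0.6],0],[5.6,[0,0,0],0],[5,[0,0,0],0],[4.5,[0,0,0],0],[4.2,[0,0,0],0]])

```text
clock: 3.55
position: [0.5651, 0.1226, 0.0821]
ee_rot: [0.706, -0.706, 0.043, -0.045]
contact_force: [0.4, -0.3, 0.2]
width: 0.0424
```

Request:
arm_command(commands=[[3.6,[0,0,0],0],[3.0,[0,0,0],0],[2.6,[0,0,0],0],[2.6,[0,0,0],0],[2.6,[0,0,0],0]])

```text
clock: 4.05
position: [0.5642, 0.1226, 0.0808]
ee_rot: [-0.706, 0.706, -0.044, 0.044]
contact_force: [-0.5, -0.9, 0.1]
width: 0.0264
```

Run:
```python
from m import *
from rig import manip
s=manip.get_state();T=rot(s);print(s["clock"],s["position"],T[:,0],s["width"],s["contact_force"],s["moment"])
w=snap("wrist","w3")
cv2.imwrite("pics/w3b.png",cv2.resize(w["pixels"][:,:,::-1],(800,600),interpolation=cv2.INTER_CUBIC))
```

```text
4.05 [0.5642 0.1226 0.0808] [ 0.9923 -0.1236  0.    ] 0.0264249174468609 [-0.4661 -0.9451  0.0898] [0.0155 0.0035 0.0383]
```

View pics/w3b.png

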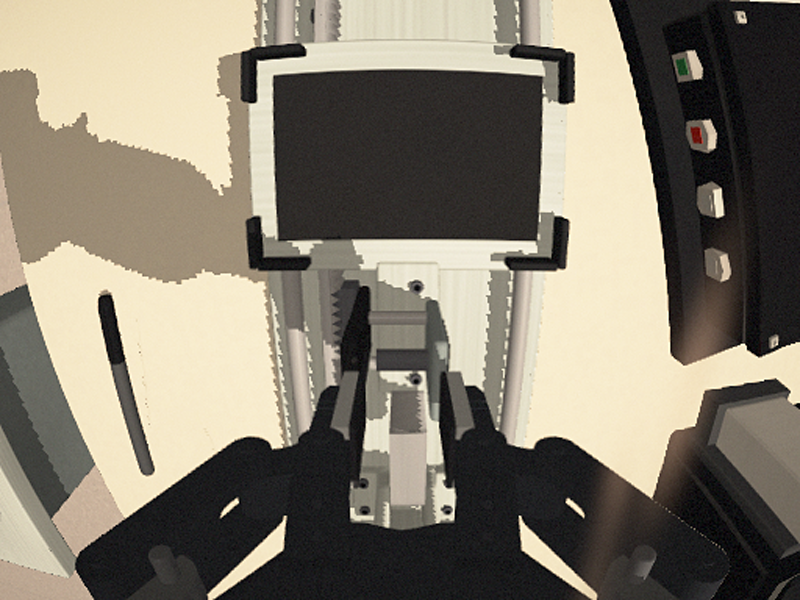

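Run:
```python
from m import *
w=load("w3")
from rig import manip
s=manip.get_state()
print(proj(w,s["position"],True), proj(w,[.5444,.1241,.096],True),proj(w,[.5777,.1209,.096],True))
v=w["pixels"][:,:,::-1]
cv2.imwrite("pics/w3z.png",cv2.resize(v[165:340,190:320],None,fx=6,fy=3.4,interpolation=cv2.INTER_CUBIC))
cv2.imwrite("pics/w3z.png",cv2.resize(v[170:270,200:310],None,fx=6,fy=6,interpolation=cv2.INTER_CUBIC))
for u,vv in [(228,190),(230,200),(228,220),(280,200),(282,225),(218,255),(297,260)]:
    p=rng(w,u,vv,True);print(u,vv,p,sh(p))
```

```text
[258.5432 233.2286] [224.2576 246.1458] [282.4775 244.7995]
228 190 [0.5446 0.1415 0.0442] [0.5225 0.2088 0.0442]
230 200 [0.5479 0.1413 0.0659] [0.5258 0.209  0.0659]
228 220 [0.5491 0.1399 0.0954] [0.5272 0.2078 0.0954]
280 200 [0.58   0.1373 0.066 ] [0.5581 0.2091 0.066 ]
282 225 [0.5785 0.1336 0.0965] [0.5572 0.2053 0.0965]
218 255 [0.5461 0.1348 0.1248] [0.5248 0.2024 0.1248]
297 260 [0.5732 0.2032 0.2463] [0.5431 0.2736 0.2463]
```

View pics/w3z.png

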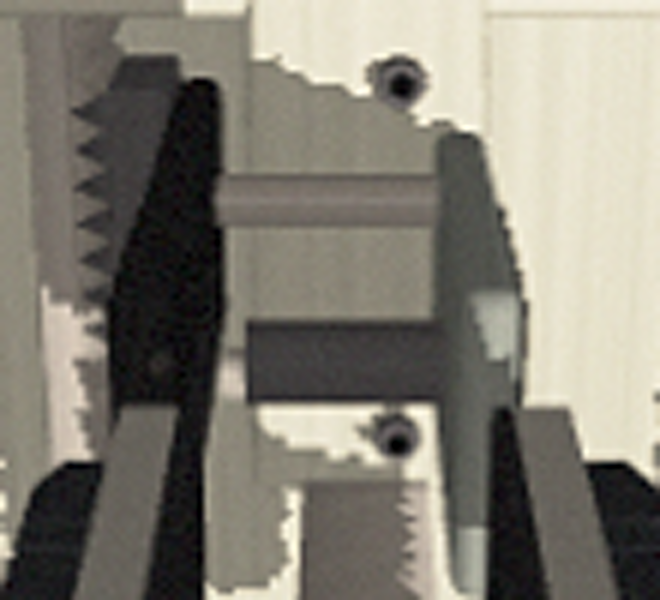

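Run:
```python
from m import *
w=load("w3")
for n,x,y in [("tab out",110,330),("tab in",222,300),("grey in",470,300),("grey out",522,330),("grey out2",522,300),("L pad in",205,560),("R pad in",490,560),("Lpadcap in",178,410),("Rpadcap in",520,410)]:
    u,v=200+(x+.5)/6-.5,170+(y+.5)/6-.5
    p=plane(w,u,v,.096,True);print(n,sh(p),rng(w,u,v,True))
```

```text
tab out [0.5215 0.2052 0.096 ] [0.5421 0.1357 0.0908]
tab in [0.532  0.2083 0.096 ] [0.546  0.1134 0.0333]
grey in [0.5548 0.2084 0.096 ] [0.5766 0.1365 0.0949]
grey out [0.5598 0.2053 0.096 ] [0.5814 0.1312 0.0914]
grey out2 [0.5596 0.2083 0.096 ] [0.5816 0.1343 0.0914]
L pad in [0.5296 0.1802 0.096 ] [0.5341 0.0617 0.0124]
R pad in [0.5577 0.1803 0.096 ] [0.5757 0.1167 0.1086]
Lpadcap in [0.5276 0.1969 0.096 ] [0.5499 0.1343 0.1066]
Rpadcap in [0.5599 0.197  0.096 ] [0.5796 0.1319 0.1091]
```

Request:
arm_command(commands=[[2.0,[0,0,0],0],[2.0,[0,0,0],0],[2.0,[0,0,0],0]])

```text
clock: 4.4
position: [0.5642, 0.1226, 0.0808]
ee_rot: [0.706, -0.706, 0.044, -0.044]
contact_force: [0.7, 0.3, -0.2]
width: 0.0201
```

Run:
```python
from m import *
from rig import manip
s=manip.get_state();T=rot(s);print(s["clock"],s["position"],T[:,0],s["width"],s["contact_force"],s["moment"])
w=snap("wrist","w4")
v=w["pixels"][:,:,::-1]
cv2.imwrite("pics/w4z.png",cv2.resize(v[170:270,200:310],None,fx=6,fy=6,interpolation=cv2.INTER_CUBIC))
w=snap("top","t4")
v=w["pixels"][:,:,::-1]
cv2.imwrite("pics/t4z.png",cv2.resize(v[130:230,165:295],None,fx=6,fy=6,interpolation=cv2.INTER_CUBIC))
```

```text
4.4 [0.5642 0.1226 0.0808] [ 0.9923 -0.1238  0.    ] 0.020084461478767503 [ 0.7254  0.3401 -0.1878] [-0.0596  0.016  -0.0297]
```

View pics/w4z.png

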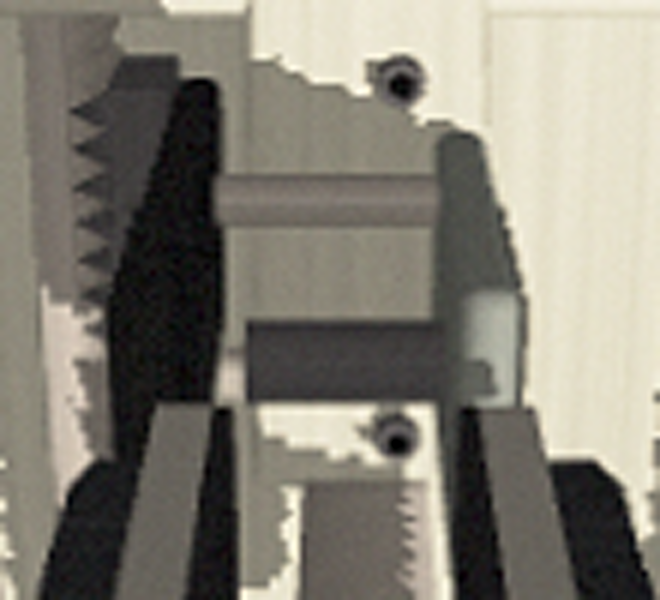

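View pics/t4z.png

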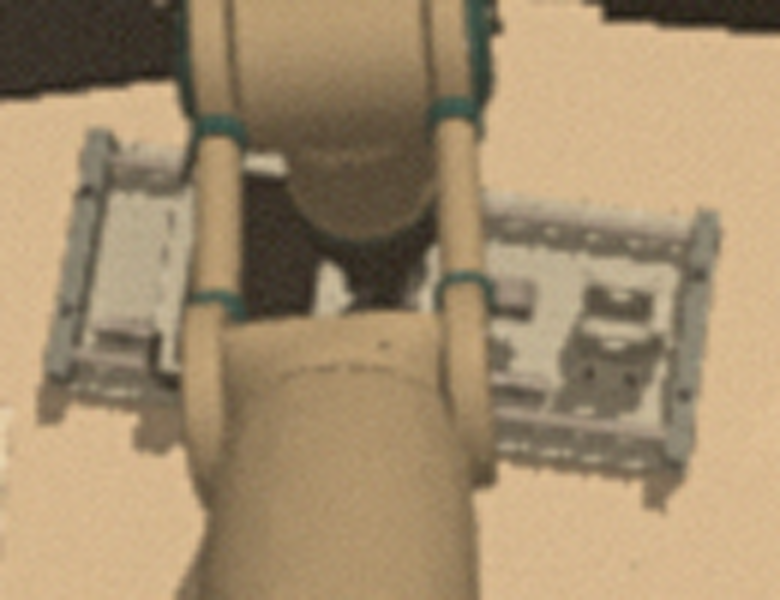

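Run:
```python
from m import *
from rig import manip
s=manip.get_state();T=rot(s);P=s["position"]
w=load("w4")
def z(p): return (p-np.array([200,170])+.5)*6-.5
for d in (-.04,-.03,-.02,-.01,0,.01,.017):
    for zz in (.011,):
        q=P+T@np.array([-.010,d,zz]); q2=P+T@np.array([.010,d,zz])
        print(d,q[2],z(proj(w,q,True)),z(proj(w,q2,True)))
for x,y in [(185,410),(170,450),(160,500),(150,550),(505,410),(515,450),(530,500),(540,550),(215,450),(225,550),(470,450),(475,550),(60,500)]:
    u,v=200+(x+.5)/6-.5,170+(y+.5)/6-.5
    p=rng(w,u,v,True); print(x,y,p,T.T@(p-P))
```

```text
-0.04 0.12081697764954258 [232.2189 477.4579] [481.3836 477.2766]
-0.03 0.11081697768066383 [238.8662 420.5655] [473.2631 420.4413]
-0.02 0.10081697771178509 [244.8272 369.9126] [465.9806 369.8312]
-0.01 0.09081697774290634 [250.1942 324.5966] [459.4237 324.5475]
0 0.08081697777402759 [255.0454 283.8673] [453.4969 283.8427]
0.01 0.07081697780514885 [259.4471 247.0991] [448.1192 247.093 ]
0.017 0.06381697782693373 [262.2912 223.4342] [444.6444 223.4385]
185 410 [0.5507 0.1346 0.1076] [-0.0149 -0.0268  0.0103]
170 450 [0.5503 0.1353 0.1162] [-0.0154 -0.0353  0.011 ]
160 500 [0.5502 0.1353 0.1244] [-0.0155 -0.0435  0.0109]
150 550 [0.5732 0.2032 0.2464] [-0.001  -0.1655  0.0811]
505 410 [0.5784 0.1311 0.1075] [ 0.013  -0.0266  0.0103]
515 450 [0.5786 0.1323 0.117 ] [ 0.013  -0.0361  0.0114]
530 500 [0.5791 0.1311 0.1235] [ 0.0137 -0.0427  0.0104]
540 550 [0.5792 0.131  0.1308] [ 0.0138 -0.05    0.0102]
215 450 [0.554  0.1349 0.1161] [-0.0117 -0.0352  0.0109]
225 550 [0.5536 0.1264 0.1182] [-0.011  -0.0374  0.0025]
470 450 [0.5749 0.1324 0.1163] [ 0.0094 -0.0354  0.0111]
475 550 [0.5743 0.132  0.1314] [ 0.0088 -0.0506  0.0106]
60 500 [0.5194 0.0868 0.0347] [-0.04    0.0461 -0.0411]
```

Run:
```python
from m import *
# cam in tool frame const: off, RT
w=load("w0") if 0 else None
off=np.array([-.0001,-.1654,.0804]); RT=None
from rig import manip
T0=np.array([[0.3465,-0.0003,0.938],[-0.938,0.0013,0.3465],[-0.0014,-1,0.0002]])
C=load("wrist0")["R"]@T0
for n in ["wrist0","w1","w2","w3","w4"]:
    w=load(n); K=w["intrinsics"]; Z=w["range_z"]
    v,u=np.mgrid[0:384,0:512]
    x=(u-K[0,2])/K[0,0];y=(v-K[1,2])/K[1,1];r=np.hypot(x,y)+1e-9
    d=np.stack([x*np.sin(r)/r,y*np.sin(r)/r,np.cos(r)],-1); P=d*(Z/d[...,2])[...,None]
    Q=P@C+off  # tool frame
    m=(Z>0.05)&(abs(Q[...,0])<.06)&(abs(Q[...,2])<.0125)&(v>200)&(Q[...,1]<-.02 if n in("w3","w4") else Q[...,1]<.03)
    q=Q[m]; 
    for sgn in (-1,1):
        qq=q[q[:,0]*sgn>0]
        print(n,sgn,len(qq),"tip y pct",np.percentile(qq[:,1],[90,97,99,100]),"inner x",np.percentile(abs(qq[:,0]),[1,5]))
```

```text
wrist0 -1 7958 tip y pct [-0.0554 -0.0442 -0.0399 -0.0348] inner x [0.0005 0.0026]
wrist0 1 8081 tip y pct [-0.0556 -0.0441 -0.0397 -0.0356] inner x [0.0004 0.0026]
w1 -1 8028 tip y pct [-0.0556 -0.0443 -0.0398 -0.0357] inner x [0.0005 0.0026]
w1 1 8141 tip y pct [-0.0556 -0.044  -0.0398 -0.0352] inner x [0.0004 0.0026]
w2 -1 10066 tip y pct [-0.0562 -0.041  -0.0354 -0.0302] inner x [0.0007 0.0032]
w2 1 10101 tip y pct [-0.0562 -0.0411 -0.0358 -0.0304] inner x [0.0007 0.0032]
w3 -1 12614 tip y pct [-0.0608 -0.0399 -0.0317 -0.0229] inner x [0.0008 0.004 ]
w3 1 12586 tip y pct [-0.0608 -0.0398 -0.0318 -0.0235] inner x [0.0007 0.004 ]
w4 -1 12697 tip y pct [-0.063  -0.0407 -0.0322 -0.022 ] inner x [0.0008 0.0041]
w4 1 12696 tip y pct [-0.0624 -0.0402 -0.0322 -0.0215] inner x [0.0007 0.004 ]
```

Request:
arm_command(commands=[[5.6,[0,0,0.5],0],[5.6,[0,0,0],0],[5.6,[0,0,0],0],[5.6,[0,0,0],0],[5.6,[0,0,-1.5],0],[5.6,[0,0,-1],0],[5.6,[0,0,0],0]])

```text
clock: 5.2
position: [0.5627, 0.1224, 0.0591]
ee_rot: [-0.706, 0.706, -0.045, 0.042]
contact_force: [-0.3, 0.0, 0.2]
width: 0.0557
```

Run:
```python
from m import *
from rig import manip
s=manip.get_state();T=rot(s);print(s["clock"],s["position"],T[:,0],s["width"],s["contact_force"],s["moment"])
w=snap("wrist","w5")
v=w["pixels"][:,:,::-1]
cv2.imwrite("pics/w5z.png",cv2.resize(v[150:290,170:340],None,fx=4.5,fy=4.2,interpolation=cv2.INTER_CUBIC))
```

```text
5.2 [0.5627 0.1224 0.0591] [ 0.9923 -0.1237 -0.0037] 0.05572811215742197 [-0.3492  0.0443  0.1687] [-0.0045  0.0194  0.0286]
```

View pics/w5z.png

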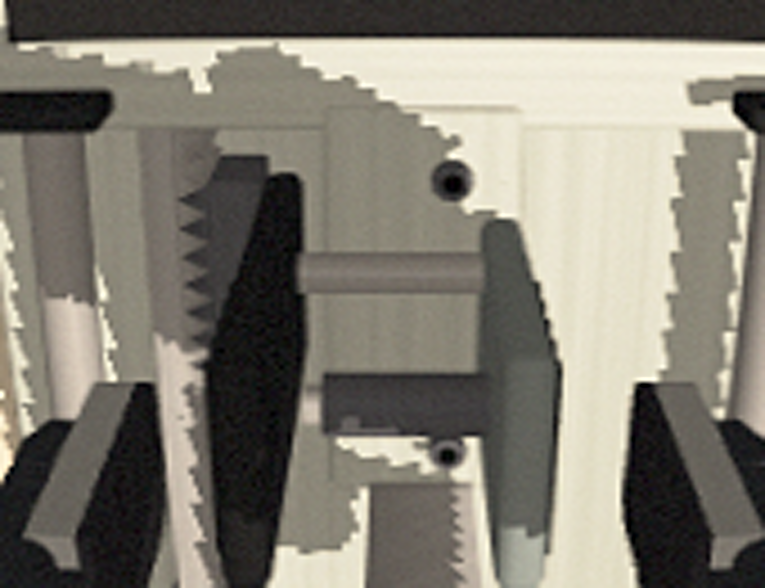

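Request:
arm_command(commands=[[5.6,[0.1,0,-1],0],[5.6,[0,0,-0.9],0],[5.6,[0,0,0],0],[4.6,[0,0,0],0],[4.0,[0,0,0],0],[3.6,[0,0,0],0],[3.2,[0,0,0],0],[2.8,[0,0,0],0],[2.8,[0,0,0],0],[2.8,[0,0,0],0]])

```text
clock: 6.25
position: [0.5656, 0.1225, 0.0427]
ee_rot: [-0.706, 0.706, -0.043, 0.044]
contact_force: [-0.9, -0.6, 5.7]
width: 0.0298
```

Run:
```python
from m import *
from rig import manip
s=manip.get_state();T=rot(s);print(s["clock"],s["position"],T[:,0],s["width"],s["contact_force"],s["moment"])
w=snap("wrist","w6")
v=w["pixels"][:,:,::-1]
cv2.imwrite("pics/w6z.png",cv2.resize(v[150:290,170:340],None,fx=4.5,fy=4.2,interpolation=cv2.INTER_CUBIC))
```

```text
6.25 [0.5656 0.1225 0.0427] [ 0.9924 -0.1227  0.0009] 0.029750656874189603 [-0.9292 -0.5986  5.7496] [0.0149 0.9116 0.3574]
```

View pics/w6z.png

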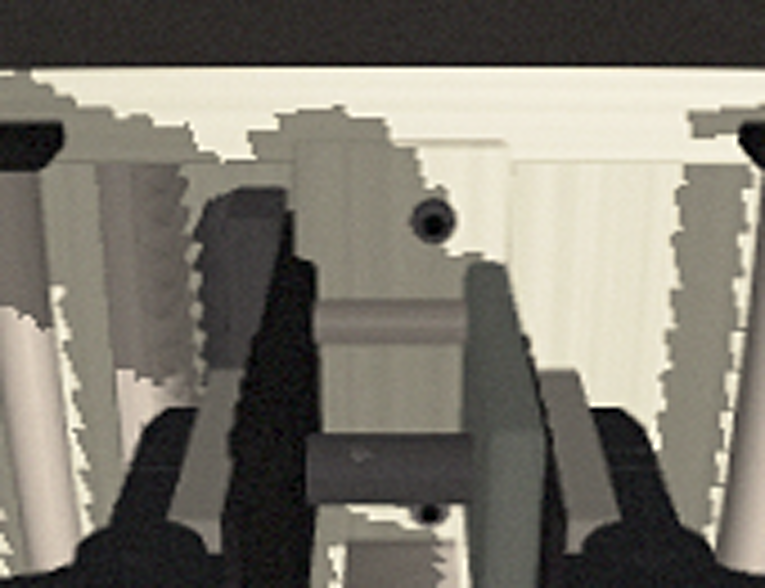

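Request:
arm_command(commands=[[2.8,[0,0,0.2],0],[2.8,[-0.03,-0.25,0],0],[2.8,[-0.06,-0.5,0],0],[2.8,[-0.06,-0.5,0],0],[2.8,[-0.06,-0.5,0],0],[2.8,[-0.06,-0.5,0],0],[2.8,[-0.06,-0.5,0],0],[2.8,[-0.06,-0.5,0],0],[2.8,[-0.06,-0.5,0],0]])

```text
clock: 7.2
position: [0.5608, 0.0844, 0.0428]
ee_rot: [-0.706, 0.706, -0.044, 0.044]
contact_force: [5.1, 1.3, -13.1]
width: 0.0298
```

Run:
```python
from m import *
from rig import manip
s=manip.get_state();T=rot(s);print(s["clock"],s["position"],T[:,0],s["width"],s["contact_force"],s["moment"])
w=snap("wrist","w7")
v=w["pixels"][:,:,::-1]
cv2.imwrite("pics/w7b.png",cv2.resize(v,(800,600),interpolation=cv2.INTER_CUBIC))
```

```text
7.2 [0.5608 0.0844 0.0428] [ 0.9923 -0.1239 -0.0003] 0.029783714989030766 [  5.0822   1.3168 -13.0509] [ 0.223  -0.0343  0.3167]
```

View pics/w7b.png

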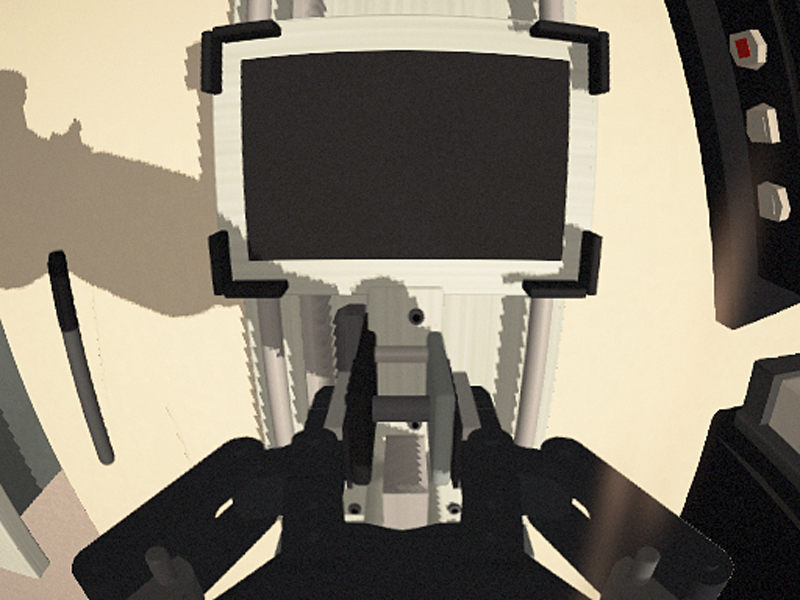

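Request:
arm_command(commands=[[2.8,[-0.02,-0.5,-0.13],0],[2.8,[-0.06,-0.5,0],0],[2.8,[-0.06,-0.5,0],0],[2.8,[-0.03,-0.25,0],0],[2.8,[-0.03,-0.25,0],0]])

```text
clock: 7.75
position: [0.5584, 0.0648, 0.0427]
ee_rot: [0.706, -0.706, 0.044, -0.044]
contact_force: [0.7, 1.5, -3.7]
width: 0.0296
```

Request:
arm_command(commands=[[2.8,[-0.02,-0.2,0],0],[2.8,[-0.02,-0.2,0],0]])

```text
clock: 7.95
position: [0.5579, 0.061, 0.0427]
ee_rot: [0.706, -0.706, 0.044, -0.044]
contact_force: [-0.8, 1.1, -0.2]
width: 0.0295
```

Request:
arm_command(commands=[[2.8,[-0.02,-0.2,0],0],[2.8,[-0.02,-0.2,0],0]])

```text
clock: 8.15
position: [0.5575, 0.0578, 0.0427]
ee_rot: [0.706, -0.705, 0.044, -0.044]
contact_force: [-0.8, 9.1, -0.3]
width: 0.0292
```

Run:
```python
from m import *
from rig import manip
s=manip.get_state();T=rot(s);print(s["clock"],s["position"],T[:,0],s["width"],s["contact_force"],s["moment"])
w=snap("top","t8")
v=w["pixels"][:,:,::-1]
cv2.imwrite("pics/t8z.png",cv2.resize(v[130:230,165:295],None,fx=6,fy=6,interpolation=cv2.INTER_CUBIC))
```

```text
8.15 [0.5575 0.0578 0.0427] [ 0.9923 -0.1242 -0.0007] 0.029210236208406067 [-0.8     9.0551 -0.3442] [1.1979 0.7693 0.4854]
```

View pics/t8z.png

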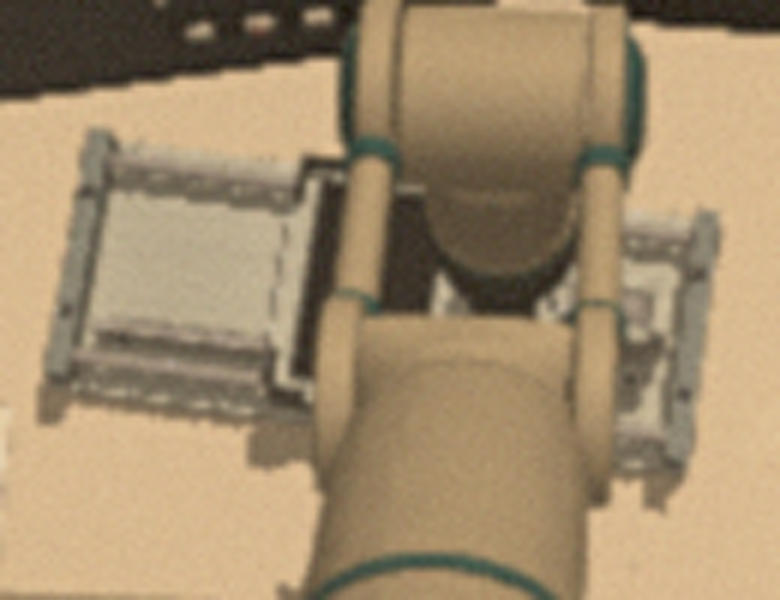

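Request:
arm_command(commands=[[2.8,[-0.01,-0.1,0],0],[2.8,[0,-0.05,0],0],[2.8,[0,0,0],0]])

```text
clock: 8.5
position: [0.5575, 0.0579, 0.0427]
ee_rot: [0.707, -0.704, 0.044, -0.044]
contact_force: [-1.5, 8.3, 0.2]
width: 0.0294
```

Request:
arm_command(commands=[[3.4,[0,0,0],0],[4.0,[0,0,0],0],[5.0,[0,0,0],0],[5.6,[0,0,0],0],[5.6,[0,0,0],0],[5.6,[0,0,2],0],[5.6,[0,0,3],0],[5.6,[0,0,4],0],[8,[0,0,4.5],0],[8,[-0.5,-4,0],0],[8,[-0.5,-4,0],0],[8,[0,0,0],0]])

```text
clock: 9.7
position: [0.5482, -0.029, 0.1785]
ee_rot: [-0.704, 0.707, -0.044, 0.046]
contact_force: [0.0, 0.8, -0.6]
width: 0.0801
```

Run:
```python
from m import *
from rig import manip
s=manip.get_state();T=rot(s);print(s["clock"],s["position"],T[:,0],s["width"],s["contact_force"],s["moment"])
w=snap("wrist","w9")
v=w["pixels"][:,:,::-1]
cv2.imwrite("pics/w9b.png",cv2.resize(v,(800,600),interpolation=cv2.INTER_CUBIC))
```

```text
9.7 [ 0.5482 -0.029   0.1785] [ 0.9918 -0.1279  0.0028] 0.08012377530045808 [ 0.0327  0.7905 -0.5735] [ 0.0392 -0.0391  0.027 ]
```

View pics/w9b.png

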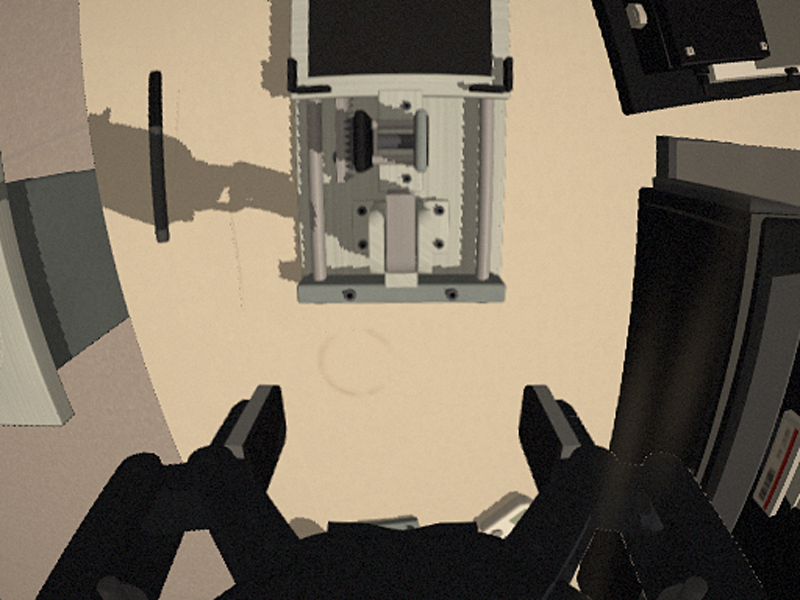

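Run:
```python
from m import *
v=load("w9")["pixels"][:,:,::-1]
cv2.imwrite("pics/w9z.png",cv2.resize(v[115:195,215:295],None,fx=7.5,fy=7.5,interpolation=cv2.INTER_CUBIC))
```

```text
(no output)
```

View pics/w9z.png

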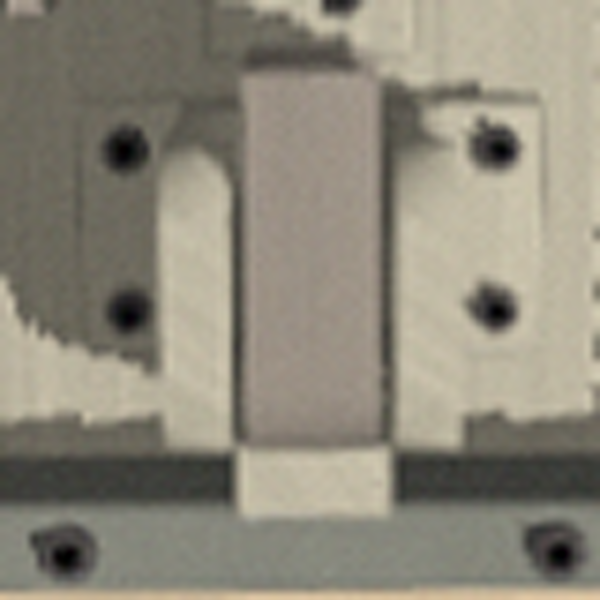

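Run:
```python
from m import *
w=load("w9"); a=load("w1"); b=load("w2")
def c(p,o,s): return o[0]+(p[0]+.5)/s-.5,o[1]+(p[1]+.5)/s-.5
for n,x,y in [("L1 out bot",162,447),("L1 in bot",235,447),("L2 in bot",395,447),("L2 out bot",466,447),("L1 out",160,300),("L2 out",464,300),("L1 top",197,145)]:
    p=plane(w,*c((x,y),(215,115),7.5),.084,True); print(n,p,sh(p))
for n,x,y in [("scr1",65,553),("scr2",558,552)]:
    p=plane(w,*c((x,y),(215,115),7.5),.041,True); print(n,p,sh(p))
# triangulate bottom corners w1,w2,w9
for n,p,q,r in [("L1 in bot",(318,453),(275,515),(235,447)),("L2 in bot",(443,453),(422,515),(395,447))]:
    X,e=tri([ray(a,*c(p,(240,140),8),True),ray(b,*c(q,(220,240),8),True),ray(w,*c(r,(215,115),7.5),True)]); print(n,X,sh(X),e)
```

```text
L1 out bot [ 0.5304 -0.0141  0.084 ] [0.528  0.0527 0.084 ]
L1 in bot [ 0.5392 -0.0152  0.084 ] [0.5368 0.0526 0.084 ]
L2 in bot [ 0.5583 -0.0177  0.084 ] [0.5561 0.0526 0.084 ]
L2 out bot [ 0.5668 -0.0188  0.084 ] [0.5647 0.0526 0.084 ]
L1 out [0.5328 0.0038 0.084 ] [0.5281 0.0708 0.084 ]
L2 out [ 0.5686 -0.0008  0.084 ] [0.5641 0.0707 0.084 ]
L1 top [0.5397 0.0216 0.084 ] [0.5328 0.0893 0.084 ]
scr1 [ 0.5099 -0.0387  0.041 ] [0.5107 0.0257 0.041 ]
scr2 [ 0.5798 -0.0476  0.041 ] [0.5812 0.0256 0.041 ]
L1 in bot [ 0.539  -0.0169  0.0787] [0.5368 0.051  0.0787] [np.float64(0.0006977220032444801), np.float64(0.000376734610910337), np.float64(0.0003377144978008641)]
L2 in bot [ 0.5586 -0.0197  0.0781] [0.5567 0.0507 0.0781] [np.float64(0.0005320366775254879), np.float64(0.0007377960353282028), np.float64(0.0004960362101305183)]
```

Request:
arm_command(commands=[[8,[-1.1,-4.3,0.4],0.02],[8,[-1.1,-4.3,0.4],0.02],[8,[-1.1,-4.3,0.4],0.02],[8,[-1.1,-4.3,0.4],0.02],[8,[-1.1,-4.3,0],0.02],[8,[-1.1,-4.3,0],0.02],[8,[-1.1,-4.3,0],0.02],[8,[-1.1,-4.3,0],0.02],[8,[0,0,0],0],[8,[0,0,0],0]])

```text
clock: 10.75
position: [0.46, -0.3686, 0.1931]
ee_rot: [0.707, -0.707, -0.012, 0.012]
contact_force: [-0.0, 1.5, -1.2]
width: 0.08
```

Run:
```python
from m import *
from rig import manip
s=manip.get_state();T=rot(s);print(s["clock"],s["position"],T[:,0],s["width"])
w=snap("wrist","p1")
v=w["pixels"][:,:,::-1]
cv2.imwrite("pics/p1b.png",cv2.resize(v,(800,600),interpolation=cv2.INTER_CUBIC))
```

```text
10.75 [ 0.46   -0.3686  0.1931] [0.9994 0.0341 0.0003] 0.08004593557273047
```

View pics/p1b.png

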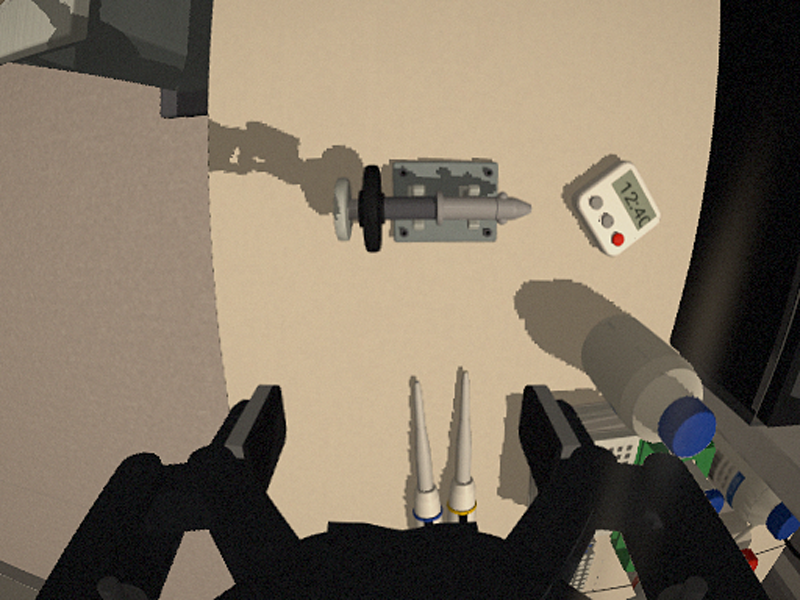

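Request:
arm_command(commands=[[8,[-1,-1.5,-1.5],0],[8,[-1,-1.5,-1.5],0],[8,[0,-0.5,-1],0],[8,[0,0,0],0],[8,[0,0,0],0]])

```text
clock: 11.3
position: [0.4407, -0.4022, 0.1537]
ee_rot: [0.707, -0.707, -0.013, 0.013]
contact_force: [-0.3, 0.3, -0.4]
width: 0.0797
```

Run:
```python
from m import *
from rig import manip
s=manip.get_state();T=rot(s);print(s["clock"],s["position"],T[:,0],s["width"])
w=snap("wrist","p2")
v=w["pixels"][:,:,::-1]
cv2.imwrite("pics/p2b.png",cv2.resize(v,(800,600),interpolation=cv2.INTER_CUBIC))
```

```text
11.3 [ 0.4407 -0.4022  0.1537] [0.9993 0.037  0.0006] 0.07972419114466806
```

View pics/p2b.png

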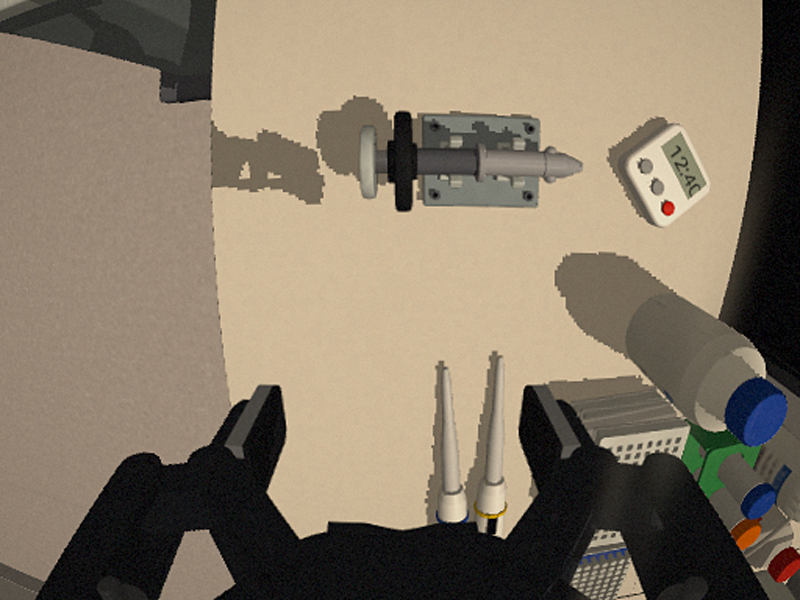

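Run:
```python
from m import *
v=load("p1")["pixels"][:,:,::-1]
cv2.imwrite("pics/p1z.png",cv2.resize(v[95:170,205:350],None,fx=5.5,fy=5.5,interpolation=cv2.INTER_CUBIC))
v=load("p2")["pixels"][:,:,::-1]
cv2.imwrite("pics/p2z.png",cv2.resize(v[60:145,220:380],None,fx=5,fy=5,interpolation=cv2.INTER_CUBIC))
```

```text
(no output)
```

View pics/p1z.png

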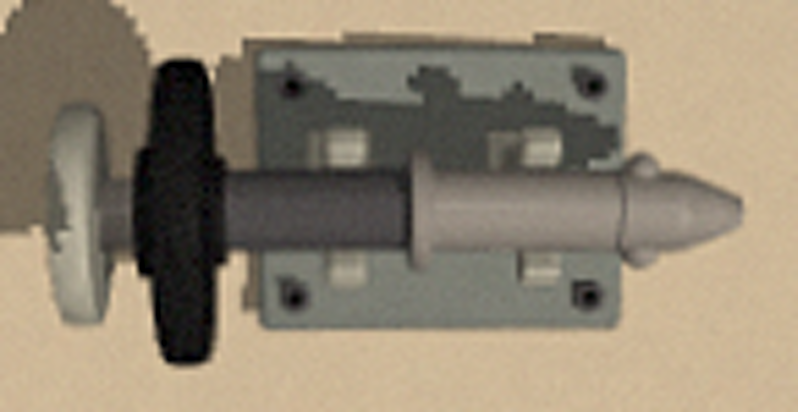

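View pics/p2z.png

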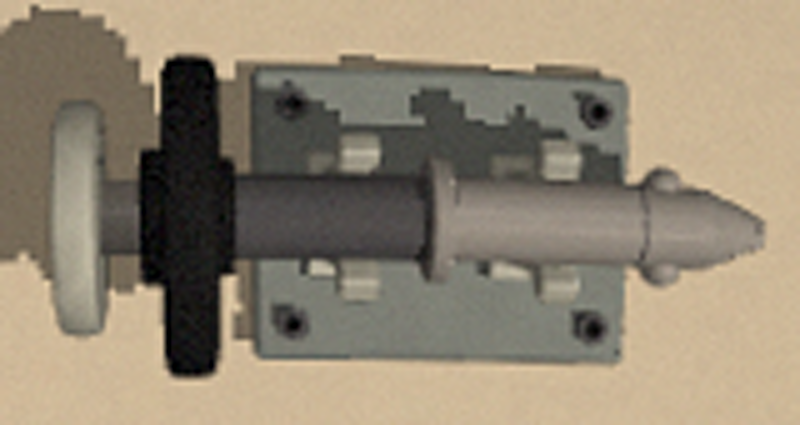

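Run:
```python
from m import *
a=load("p1");b=load("p2")
def c1(p): return 205+(p[0]+.5)/5.5-.5,95+(p[1]+.5)/5.5-.5
def c2(p): return 220+(p[0]+.5)/5-.5,60+(p[1]+.5)/5-.5
R={}
for n,p,q in [("tip",(742,210),(764,233)),("ball+",(642,165),(664,181)),("ball-",(638,257),(660,274)),("ballc",(640,211),(662,227)),
  ("collar front@axis",(430,212),(452,220)),("collar back",(411,212),(425,219)),("flange c",(183,212),(190,216)),("flange top",(183,60),(190,58)),("flange bot",(183,363),(190,375)),("button c",(78,213),(78,217)),
  ("base TL scr",(293,85),(292,103)),("base TR",(593,85),(598,112)),("base BL",(293,297),(291,322)),("base BR",(588,296),(593,328))]:
    X,e=tri([ray(a,*c1(p),True),ray(b,*c2(q),True)]); R[n]=X
    print(n,X,np.round(e,4)[0],rng(a,*c1(p),True),rng(b,*c2(q),True))
# depth profile along axis row in p2
for x in (60,80,98,115,135,145,155,170,185,200,212,222,230,240,260,300,400,430,440,500,600):
    p=rng(b,*c2((x,217)),True); print(x,p)
print("row 110")
for x in (50,60,80,98,115,160,165,175,190,205,215,222,230):
    print(x,rng(b,*c2((x,110)),True))
```

```text
tip [ 0.5475 -0.32    0.0433] 0.0005 [ 0.5598 -0.3241 -0.0003] [ 0.5457 -0.3204  0.0487]
ball+ [ 0.5264 -0.3124  0.0431] 0.0003 [ 0.5252 -0.3119  0.0476] [ 0.5251 -0.3127  0.0476]
ball- [ 0.5264 -0.3303  0.0452] 0.0001 [ 0.5252 -0.3296  0.0497] [ 0.5256 -0.3303  0.0478]
ballc [ 0.5263 -0.3213  0.0444] 0.0002 [ 0.5245 -0.3204  0.0517] [ 0.5234 -0.3214  0.0536]
collar front@axis [ 0.4848 -0.3234  0.0484] 0.0003 [ 0.4838 -0.3223  0.0564] [ 0.4836 -0.3235  0.0563]
collar back [ 0.4812 -0.324   0.042 ] 0.0002 [ 0.4805 -0.3228  0.053 ] [ 0.4794 -0.3237  0.0524]
flange c [ 0.4374 -0.3255  0.0437] 0.0001 [ 0.4391 -0.3219  0.0735] [ 0.4374 -0.3251  0.073 ]
flange top [ 0.4364 -0.296   0.0413] 0.0 [ 0.4367 -0.2959  0.0466] [ 0.4364 -0.2971  0.0528]
flange bot [ 0.4384 -0.3544  0.0487] 0.0003 [ 0.4386 -0.3529  0.0552] [ 0.4386 -0.3539  0.0541]
button c [ 0.4168 -0.3263  0.042 ] 0.0002 [ 0.4197 -0.3233  0.0662] [ 0.4187 -0.3259  0.067 ]
base TL scr [ 0.4577 -0.3016  0.008 ] 0.0001 [ 0.4578 -0.3015  0.0116] [ 0.4573 -0.3018  0.0129]
base TR [ 0.5217 -0.2983  0.01  ] 0.0001 [ 0.5212 -0.2981  0.012
[... 529 characters left out ...]
.0749]
222 [ 0.4431 -0.3253  0.0556]
230 [ 0.4445 -0.3253  0.0542]
240 [ 0.4464 -0.3253  0.0521]
260 [ 0.4499 -0.3251  0.0514]
300 [ 0.4571 -0.3248  0.0514]
400 [ 0.475  -0.3237  0.0512]
430 [ 0.4803 -0.3233  0.0524]
440 [ 0.4813 -0.3231  0.0571]
500 [ 0.4929 -0.3223  0.0531]
600 [ 0.5116 -0.3207  0.0528]
row 110
50 [ 0.4074 -0.3043  0.0004]
60 [ 0.4141 -0.3071  0.0543]
80 [ 0.4176 -0.3071  0.0552]
98 [ 0.4206 -0.3068  0.0514]
115 [ 0.4211 -0.304  -0.0003]
160 [ 0.4317 -0.3072  0.064 ]
165 [ 0.4326 -0.3074  0.0672]
175 [ 0.4343 -0.3073  0.0669]
190 [ 0.4368 -0.3073  0.0693]
205 [ 0.4392 -0.3072  0.0685]
215 [ 0.441  -0.3069  0.0643]
222 [ 0.4435 -0.3032  0.0001]
230 [ 0.4453 -0.3031 -0.001 ]
```

Request:
arm_command(commands=[[5,[-0.3,2.5,-1],0.012],[5,[-0.3,2.5,-1],0],[5,[-0.4,2.6,-1],0],[5,[0,0,-2.5],0],[5,[0,0,-2],0],[5,[0,0,0],0],[5,[0,0,0],0]])

```text
clock: 12.05
position: [0.4306, -0.3274, 0.0794]
ee_rot: [-0.707, 0.707, 0.018, -0.017]
contact_force: [0.4, -0.6, 1.0]
width: 0.0502
```

```bash
cat > tipd.py <<'E'
from m import *
T0=np.array([[0.3465,-0.0003,0.938],[-0.938,0.0013,0.3465],[-0.0014,-1,0.0002]])
C=load("wrist0")["R"]@T0; off=np.array([-.0001,-.1654,.0804]); K=load("wrist0")["intrinsics"]
def row_d(row,zz=.011):
    # tool y of a front-face point (tool z=zz) seen at given row near centre column
    from scipy.optimize import brentq
    def f(d):
        p=C@(np.array([0,d,zz])-off); r=np.hypot(p[0],p[1]);th=np.arctan2(r,p[2]); return p[1]/r*th*K[0,0]+K[1,2]-row
    return brentq(f,-.1,.03)
E
python3 - <<'E'
from tipd import *
from rig import manip
for n,row in [("w1 85mm",388/1.5625),("p2 80",385/1.5625),("w5 56",150+383/4.2),("w6 30",150+370/4.2),("w4 20",170+405/6)]:
    print(n,row_d(row))
s=manip.get_state();T=rot(s);print(s["clock"],s["position"],T[:,0],s["width"])
w=snap("wrist","p3")
v=w["pixels"][:,:,::-1]
cv2.imwrite("pics/p3b.png",cv2.resize(v,(800,600),interpolation=cv2.INTER_CUBIC))
E
```

```text
w1 85mm -0.040248414332311376
p2 80 -0.038320223061553804
w5 56 -0.03285061850191603
w6 30 -0.029424167451620672
w4 20 -0.028749168221196095
12.05 [ 0.4306 -0.3274  0.0794] [0.9988 0.0486 0.0009] 0.050209436681344026
```

View pics/p3b.png

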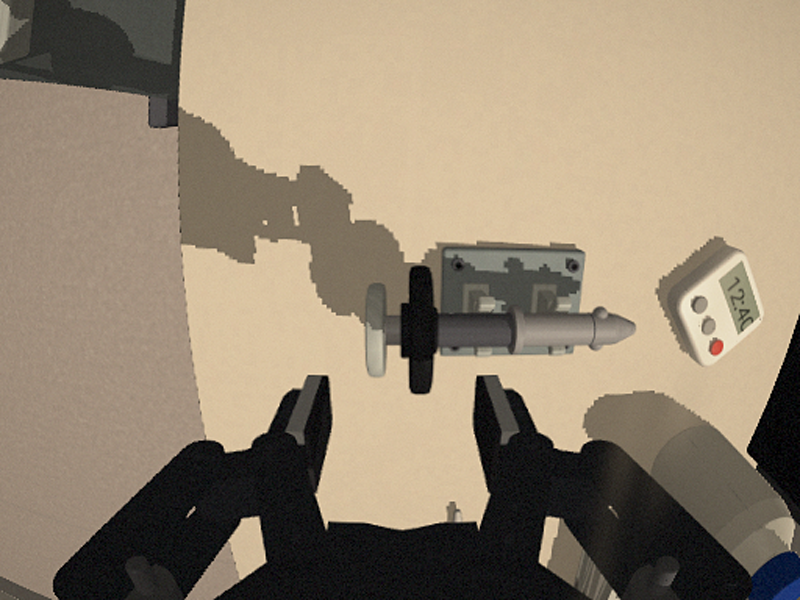

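Request:
arm_command(commands=[[4.6,[0,0.15,-1.5],0],[4.6,[0,0,-1.5],0],[4.6,[0,0,-1.2],0],[4.6,[0,0,-0.6],0],[4.6,[0,0,0],0],[4.6,[0,0,0],0]])

```text
clock: 12.7
position: [0.4302, -0.3263, 0.031]
ee_rot: [-0.707, 0.707, 0.017, -0.017]
contact_force: [-0.5, -0.4, 0.3]
width: 0.0462
```

Run:
```python
from m import *
from rig import manip
p3=load("p3"); print(proj(p3,[.5475,-.32,.0433],True)*1.5625,proj(p3,[.4366,-.2957,.044],True)*1.5625)
s=manip.get_state();T=rot(s);print(s["clock"],s["position"],T[:,0],s["width"],s["contact_force"])
w=snap("wrist","p4")
v=w["pixels"][:,:,::-1]
cv2.imwrite("pics/p4z.png",cv2.resize(v[180:300,170:330],None,fx=5,fy=5,interpolation=cv2.INTER_CUBIC))
```

```text
[633.3377 325.2469] [420.7376 265.9541]
12.7 [ 0.4302 -0.3263  0.031 ] [0.9989 0.0479 0.0007] 0.04621127080620452 [-0.5172 -0.4221  0.3021]
```

View pics/p4z.png

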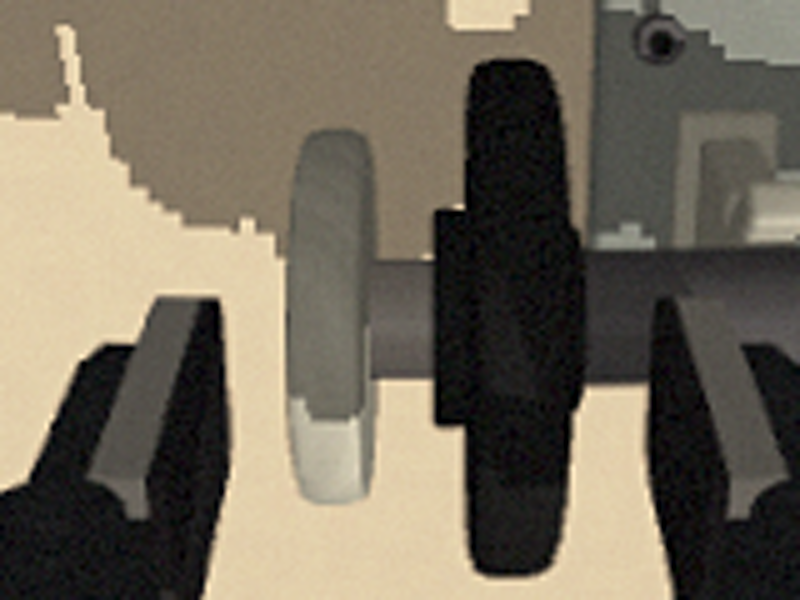

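Request:
arm_command(commands=[[4.0,[0,0,-0.3],0],[3.4,[0,0,0],0],[3.0,[0,0,0],0],[2.6,[0,0,0],0],[2.2,[0,0,0],0],[1.8,[0,0,0],0],[1.8,[0,0,0],0],[1.8,[0,0,0],0]], grip_force=40)

```text
clock: 13.55
position: [0.4305, -0.3262, 0.0279]
ee_rot: [-0.707, 0.707, 0.017, -0.016]
contact_force: [0.7, 0.1, 4.8]
width: 0.021
```

Run:
```python
from m import *
from rig import manip
s=manip.get_state();T=rot(s);print(s["clock"],s["position"],T[:,0],s["width"],s["contact_force"])
w=snap("wrist","p5")
v=w["pixels"][:,:,::-1]
cv2.imwrite("pics/p5z.png",cv2.resize(v[180:300,190:350],None,fx=5,fy=5,interpolation=cv2.INTER_CUBIC))
cv2.imwrite("pics/p5b.png",cv2.resize(v,(800,600),interpolation=cv2.INTER_CUBIC))
```

```text
13.55 [ 0.4305 -0.3262  0.0279] [0.9989 0.0478 0.0014] 0.0209609228507791 [0.697  0.1376 4.766 ]
```

View pics/p5z.png

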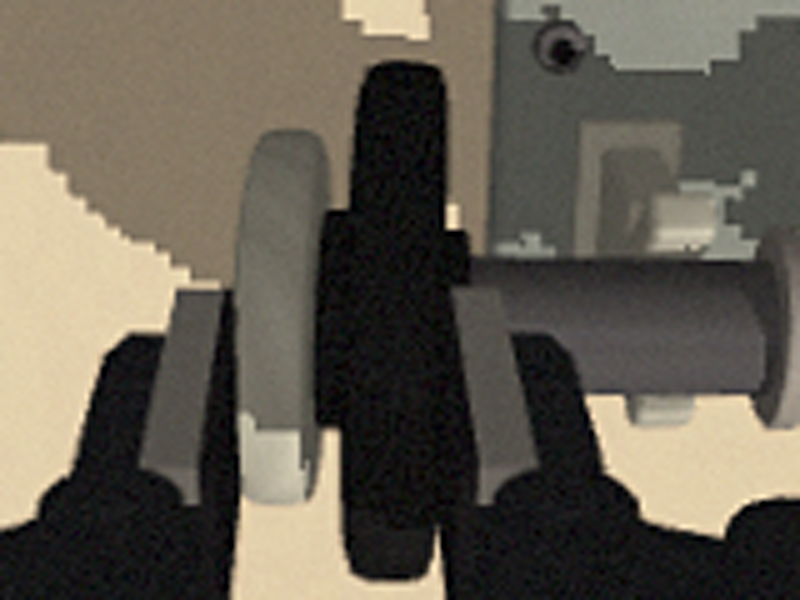

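View pics/p5b.png

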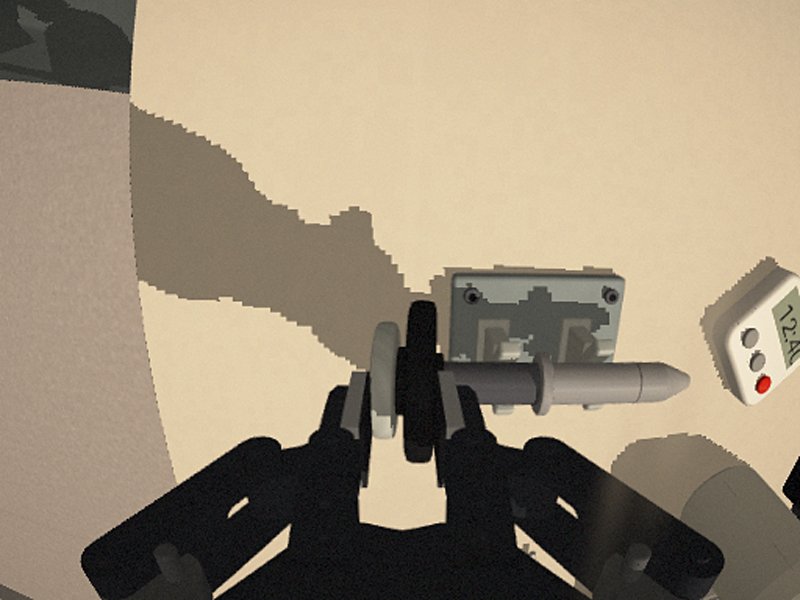

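Request:
arm_command(commands=[[1.8,[0,0,0.5],0],[1.8,[0,0,1],0],[1.8,[0,0,1.5],0],[1.8,[0,0,2],0],[1.8,[0,0,2],0],[1.8,[0,0,0],0],[1.8,[0,0,0],0]])

```text
clock: 14.3
position: [0.4294, -0.3257, 0.0974]
ee_rot: [0.707, -0.707, -0.017, 0.017]
contact_force: [-0.7, 0.1, -1.9]
width: 0.0209
```

Run:
```python
from m import *
from rig import manip
s=manip.get_state();T=rot(s);print(s["clock"],s["position"],T[:,0],s["width"],s["contact_force"])
w=snap("wrist","p6")
v=w["pixels"][:,:,::-1]
cv2.imwrite("pics/p6b.png",cv2.resize(v,(800,600),interpolation=cv2.INTER_CUBIC))
cv2.imwrite("pics/p6z.png",cv2.resize(v[190:310,220:450],None,fx=3.4,fy=3.4,interpolation=cv2.INTER_CUBIC))
```

```text
14.3 [ 0.4294 -0.3257  0.0974] [ 0.9988  0.0481 -0.0003] 0.020901396927306398 [-0.7253  0.0589 -1.8924]
```

View pics/p6b.png

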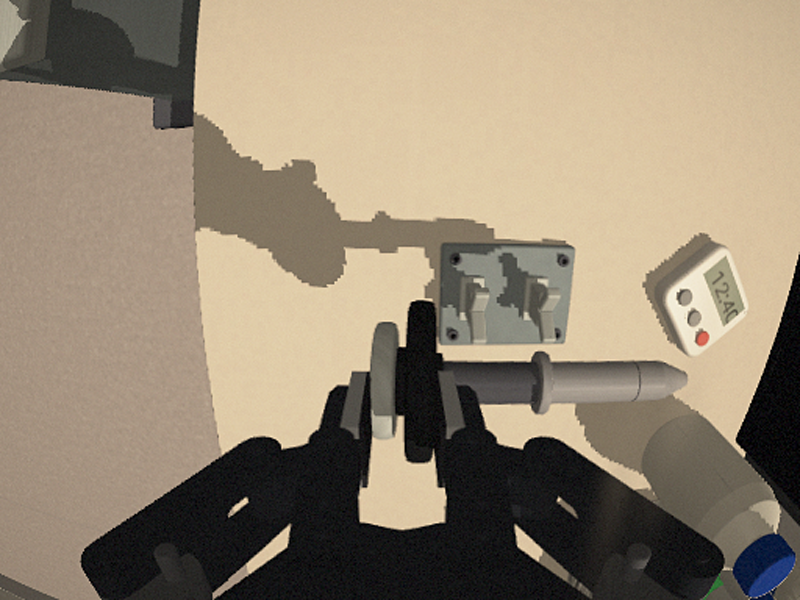

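View pics/p6z.png

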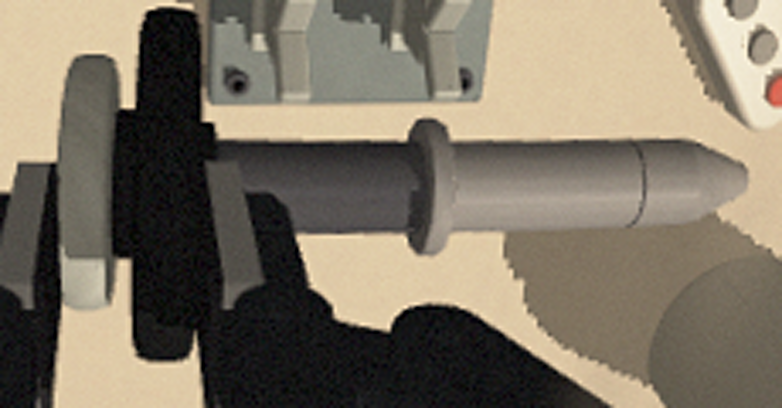

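```bash
cat > pinfit.py <<'E'
from tipd import *
def axisfit(im,P,T,pts,rad=.008):
    """pts: pixel (u,v) on mid-silhouette; axis pts from range"""
    out=[]
    for u,v in pts:
        U,V=int(round(u)),int(round(v))
        z=np.median(im["range_z"][V-2:V+3,U-2:U+3])
        c,d=ray(im,u,v,True); dc=im["R"]@d; p=c+d*z/dc[2]
        ax=T[:,0]; dp=d-ax*(d@ax); dp/=np.linalg.norm(dp)
        out.append(p+dp*rad)
    out=np.array(out); q=(out-P)@T
    return out,q
E
python3 - <<'E'
from pinfit import *
from rig import manip
s=manip.get_state();T=rot(s)
im=load("p6")
z=lambda x,y:(220+(x+.5)/3.4-.5,190+(y+.5)/3.4-.5)
o,q=axisfit(im,s["position"],T,[z(300,188),z(340,188),z(380,187.5),z(480,186.5),z(520,186),z(560,185),z(600,184),z(620,184)])
print(q)
print(np.polyfit(q[:,0],q[:,1],1),np.polyfit(q[:,0],q[:,2],1))
# collar face, tip
for n,pt,rad in [("collar front edge",(457,188),0),("tip",(747,182),0)]:
    u,v=z(*pt); c,d=ray(im,u,v,True)
    # intersect with plane tool-y = axis
    y=np.polyval(np.polyfit(q[:,0],q[:,1],1),.115 if n=="tip" else .055)
    cl=(c-s["position"])@T; dl=d@T; print(n,cl+dl*(y-cl[1])/dl[1], cl+dl*(y-.008-cl[1])/dl[1])
E
```

```text
[[ 0.0274 -0.0158 -0.0007]
 [ 0.034  -0.0162 -0.0007]
 [ 0.0406 -0.0166 -0.0006]
 [ 0.058  -0.0173 -0.0007]
 [ 0.0651 -0.0177 -0.0007]
 [ 0.0726 -0.018  -0.0008]
 [ 0.0803 -0.0182 -0.0009]
 [ 0.0839 -0.019  -0.0008]]
[-0.0491 -0.0145] [-0.0037 -0.0005]
collar front edge [ 0.0566 -0.0172 -0.0009] [ 0.0535 -0.0252  0.0035]
tip [ 0.1167 -0.0202 -0.0016] [ 0.1102 -0.0282  0.0029]
```

Run:
```python
from pinfit import *
v=load("p5")["pixels"][:,:,::-1]
cv2.imwrite("pics/p5y.png",cv2.resize(v[190:310,220:450],None,fx=3.4,fy=3.4,interpolation=cv2.INTER_CUBIC))
s=dict(position=np.array([.4305,-.3262,.0279]))
T=np.array([[.9989,0,-.0478],[.0478,0,.9989],[.0014,-1,0]])
im=load("p5")
z=lambda x,y:(220+(x+.5)/3.4-.5,190+(y+.5)/3.4-.5)
o,q=axisfit(im,s["position"],T,[z(300,188),z(340,188),z(380,188),z(480,187),z(520,187),z(560,187),z(600,186),z(620,186)])
print(q); print(o[:,2])
print(np.polyfit(q[:,0],q[:,1],1),np.polyfit(q[:,0],q[:,2],1))
```

```text
[[ 0.0269 -0.0156 -0.0001]
 [ 0.0335 -0.0161  0.    ]
 [ 0.0401 -0.0165  0.    ]
 [ 0.0572 -0.0176  0.0001]
 [ 0.0644 -0.018  -0.    ]
 [ 0.0717 -0.0184 -0.0002]
 [ 0.0793 -0.0189 -0.0002]
 [ 0.0832 -0.0192 -0.0003]]
[0.0435 0.044  0.0444 0.0455 0.0459 0.0463 0.0468 0.0471]
[-0.0635 -0.0139] [-0.0041  0.0002]
```

View pics/p5y.png

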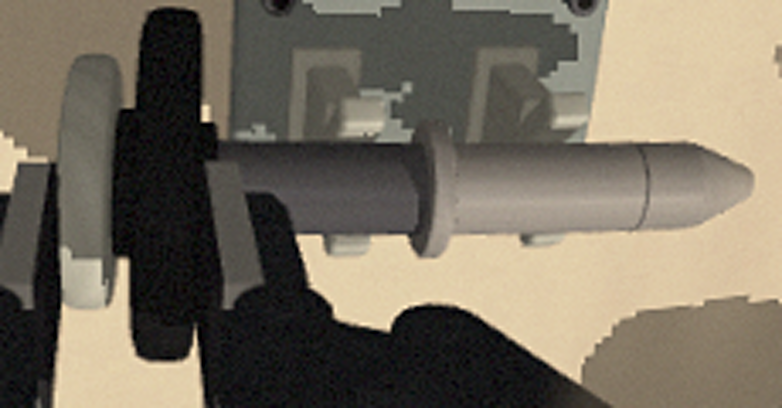

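Run:
```python
from pinfit import *
T=np.array([[.9989,0,-.0478],[.0478,0,.9989],[.0,-1,0]])
z=lambda x,y:(220+(x+.5)/5-.5,60+(y+.5)/5-.5)
o,q=axisfit(load("p2"),np.array([.4407,-.4022,.1537]),T,[z(260,217),z(300,217.5),z(340,218),z(390,219),z(480,221),z(530,223),z(580,225),z(630,226)])
print(o[:,2],np.polyfit(q[:,0],o[:,2],1))
z=lambda x,y:(205+(x+.5)/5.5-.5,95+(y+.5)/5.5-.5)
o,q=axisfit(load("p1"),np.array([.46,-.3686,.1931]),T,[z(250,210),z(290,210),z(330,210),z(380,210),z(450,210.5),z(500,211),z(550,211),z(600,211)])
print(o[:,2],np.polyfit(q[:,0],o[:,2],1))
v=load("p3")["pixels"][:,:,::-1]
cv2.imwrite("pics/p3z.png",cv2.resize(v[165:255,225:415],None,fx=4,fy=4,interpolation=cv2.INTER_CUBIC))
```

```text
[0.044  0.0442 0.0444 0.0443 0.0442 0.0445 0.0444 0.0445] [0.0049 0.0441]
[0.0439 0.0442 0.0441 0.0441 0.0441 0.0445 0.044  0.044 ] [0.0016 0.0441]
```

View pics/p3z.png

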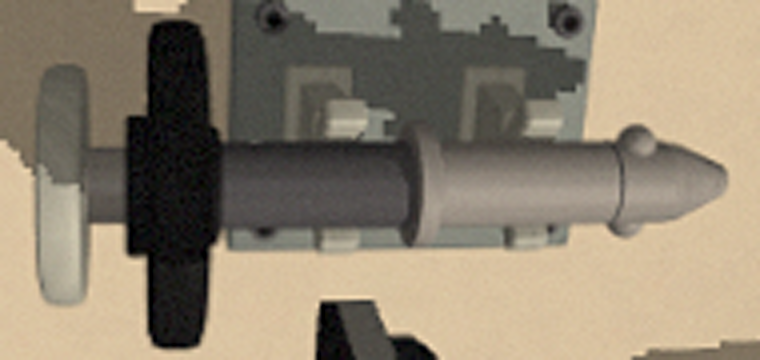

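Request:
arm_command(commands=[[1.8,[-0.2,2,0],0],[1.8,[-0.25,3.8,0],-0.02],[1.8,[-0.25,4,0],-0.025],[1.8,[-0.25,4,0],-0.025],[1.8,[-0.25,4,0],-0.025],[1.8,[-0.25,4,0],-0.025],[1.8,[-0.25,4,0],-0.025],[1.8,[-0.25,4,0],-0.025],[1.8,[-0.25,3.3,0],0],[1.8,[-0.05,1.5,0],0],[1.8,[0,0,-1.5],0],[1.8,[0,0,0],0]])

```text
clock: 15.55
position: [0.4038, 0.0217, 0.0806]
ee_rot: [0.706, -0.706, 0.045, -0.04]
contact_force: [-0.2, 0.1, -1.7]
width: 0.0204
```

Run:
```python
from m import *
from rig import manip
s=manip.get_state();T=rot(s);print(s["clock"],s["position"],T[:,0],sh(s["position"]),s["width"],s["contact_force"])
w=snap("wrist","q1")
v=w["pixels"][:,:,::-1]
cv2.imwrite("pics/q1b.png",cv2.resize(v,(800,600),interpolation=cv2.INTER_CUBIC))
cv2.imwrite("pics/q1z.png",cv2.resize(v[170:310,220:450],None,fx=3.4,fy=3.4,interpolation=cv2.INTER_CUBIC))
```

```text
15.55 [0.4038 0.0217 0.0806] [ 0.9928 -0.1198 -0.0062] [0.3979 0.0722 0.0806] 0.020390345900996976 [-0.1996  0.0657 -1.7225]
```

View pics/q1b.png

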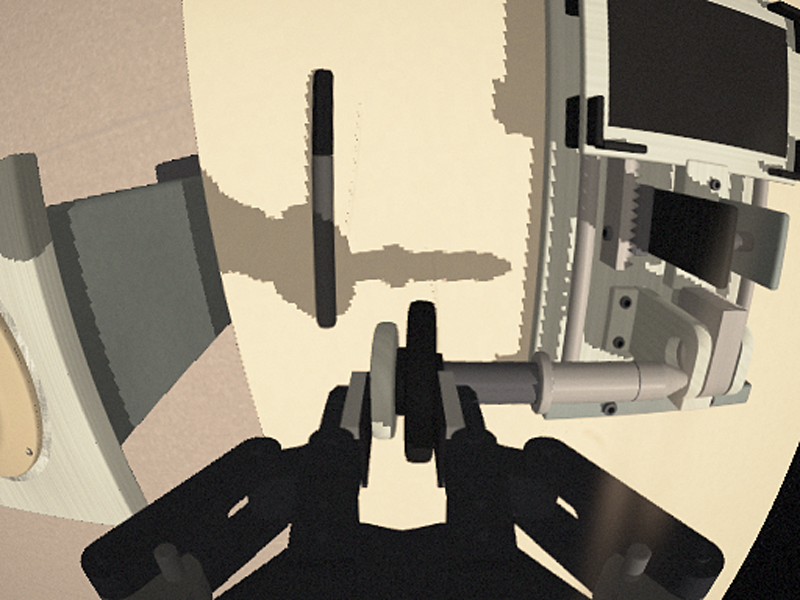

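View pics/q1z.png

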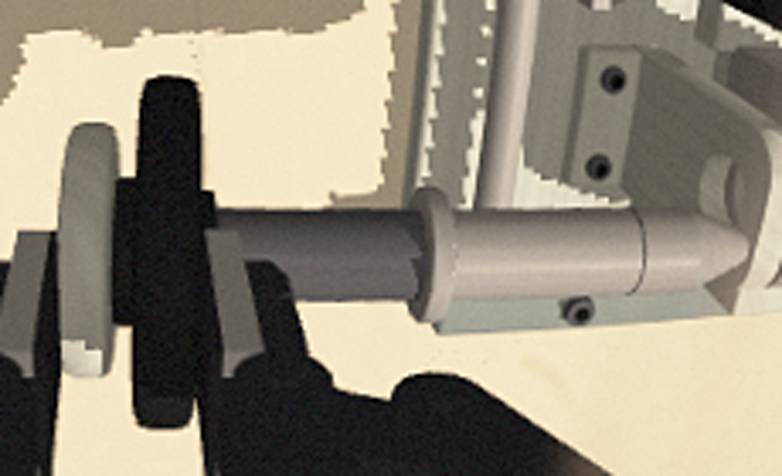

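Run:
```python
from pinfit import *
im=load("q1")
v=im["pixels"][:,:,::-1]
cv2.imwrite("pics/q1h.png",cv2.resize(v[195:275,395:475],None,fx=7.5,fy=7.5,interpolation=cv2.INTER_CUBIC))
P=np.array([0.4038,0.0217,0.0806]); 
from rig import manip
s=manip.get_state();T=rot(s);P=s["position"]; print(s["clock"],P,T[:,0])
z=lambda x,y:(220+(x+.5)/3.4-.5,170+(y+.5)/3.4-.5)
o,q=axisfit(im,P,T,[z(300,256),z(340,256),z(380,256),z(480,255),z(520,254),z(560,253),z(600,252),z(625,252)])
print(q)
print(np.polyfit(q[:,0],q[:,1],1),np.polyfit(q[:,0],q[:,2],1))
```

```text
15.6 [0.4048 0.0211 0.0813] [ 0.9927 -0.1206 -0.0046]
[[ 0.0261 -0.0145  0.0001]
 [ 0.0326 -0.015   0.0002]
 [ 0.0393 -0.0151  0.0001]
 [ 0.0567 -0.0157 -0.    ]
 [ 0.0639 -0.0161 -0.    ]
 [ 0.0712 -0.0166  0.0001]
 [ 0.0789 -0.0169  0.    ]
 [ 0.0837 -0.0172 -0.0001]]
[-0.0446 -0.0134] [-0.0036  0.0003]
```

View pics/q1h.png

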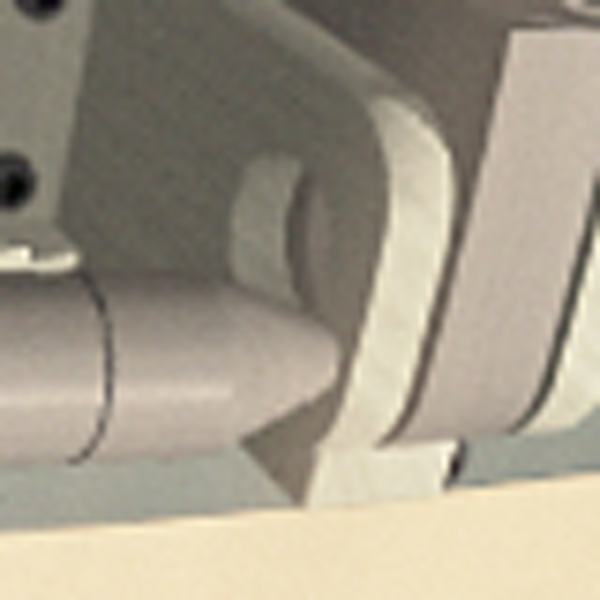

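Run:
```python
from m import *
im=load("q1"); v=im["pixels"][:,:,::-1].copy()
big=cv2.resize(v[195:275,395:475],None,fx=7.5,fy=7.5,interpolation=cv2.INTER_CUBIC)
c,s_=np.cos(ya),np.sin(ya)
def inv(X,Y,Z): return np.array([c*X-s_*Y,s_*X+c*Y,Z])
z=lambda p:((p-np.array([395,195])+.5)*7.5-.5)
for dy,dz,col in [(0,0,(0,0,255))]:
    pts=[z(proj(im,inv(.528,.071+dy+.00925*np.cos(t),.0662+dz+.00925*np.sin(t)),True)) for t in np.linspace(0,6.28,60)]
    cv2.polylines(big,[np.round(pts).astype(int)],True,col,1)
# lug -y edge top corner etc
pts=[z(proj(im,inv(.528,.071-.019,zz),True)) for zz in (.045,.084)]+[z(proj(im,inv(.528,.071+.019,zz),True)) for zz in (.084,.02)]
cv2.polylines(big,[np.round(pts).astype(int)],False,(255,0,0),1)
cv2.imwrite("pics/q1o.png",big)
```

```text
(no output)
```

View pics/q1o.png

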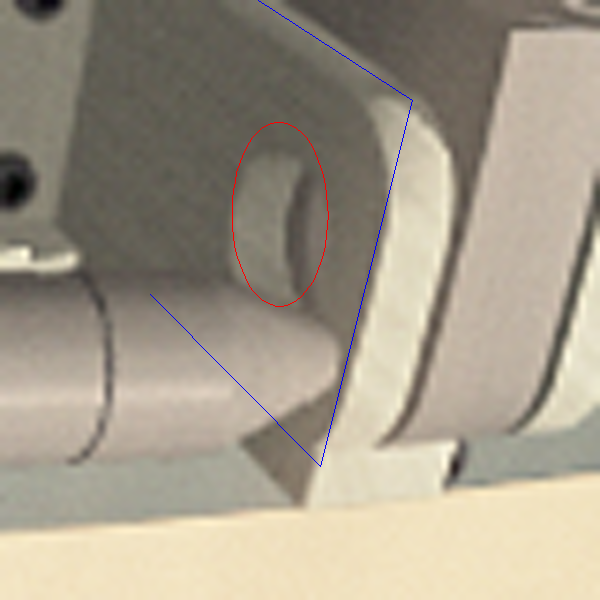

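Run:
```python
from m import *
im=load("q1"); v=im["pixels"][:,:,::-1].copy()
g=v[205:245,418:448].astype(float)
g=np.clip((g-50)*1.8,0,255).astype(np.uint8)
cv2.imwrite("pics/q1e.png",cv2.resize(g,None,fx=15,fy=15,interpolation=cv2.INTER_CUBIC))
```

```text
(no output)
```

View pics/q1e.png

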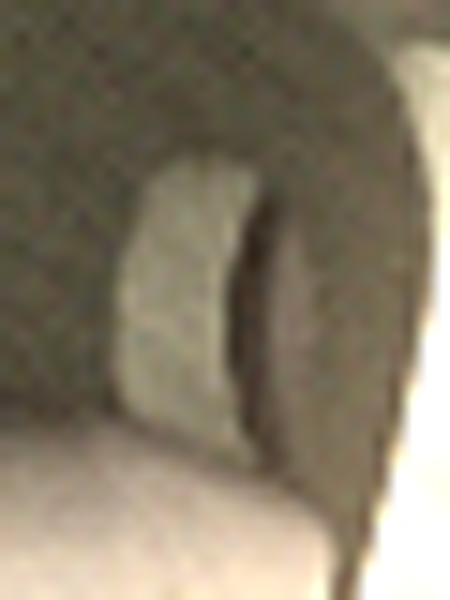

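Run:
```python
from m import *
im=load("q1")
for u,v in [(423,226),(424,222),(431,212),(429,212),(433,213),(440,228),(440,224),(415,215),(420,205),(442,215),(448,200),(450,215),(428,226),(425,226),(437,227)]:
    z=np.median(im["range_z"][v-1:v+2,u-1:u+2]); 
    print((u,v),sh(rng(im,u,v,True)))
# intersect rays with plane sh x=.528
c,s_=np.cos(ya),np.sin(ya)
for X in (.528,.5285,.5275):
  for n,u,v in [("left",425.2,226.0),("top",431.5,214.5),("right",438.8,227)]:
    C,d=ray(im,u,v,True); C=sh(C);d=sh(d); print(X,n,C+d*(X-C[0])/d[0])
```

```text
(423, 226) [0.5283 0.0635 0.0548]
(424, 222) [0.5286 0.0668 0.0544]
(431, 212) [0.5273 0.0788 0.0632]
(429, 212) [0.5276 0.0775 0.06  ]
(433, 213) [0.5278 0.0788 0.0654]
(440, 228) [0.5279 0.0725 0.0784]
(440, 224) [0.5285 0.0747 0.0764]
(415, 215) [0.528  0.0667 0.0396]
(420, 205) [0.5279 0.0774 0.0445]
(442, 215) [0.5273 0.0823 0.0779]
(448, 200) [0.5376 0.0901 0.0683]
(450, 215) [0.5332 0.083  0.08  ]
(428, 226) [0.5311 0.0648 0.0578]
(425, 226) [0.5284 0.0647 0.0575]
(437, 227) [0.5405 0.0635 0.0578]
0.528 left [0.528  0.0651 0.0583]
0.528 top [0.528  0.0769 0.0636]
0.528 right [0.528  0.0724 0.0765]
0.5285 left [0.5285 0.0647 0.0576]
0.5285 top [0.5285 0.0766 0.0629]
0.5285 right [0.5285 0.0721 0.0759]
0.5275 left [0.5275 0.0654 0.059 ]
0.5275 top [0.5275 0.0772 0.0643]
0.5275 right [0.5275 0.0727 0.0772]
```

Request:
arm_command(commands=[[1.8,[-1.5,0.2,0],0],[1.8,[-1.5,-1,-0.5],0],[1.8,[-0.6,-1.8,-0.5],0],[1.8,[0,-2,-1],0],[1.8,[0,0,0],0],[1.8,[0,0,0],0],[1.8,[0,0,0],0]])

```text
clock: 16.3
position: [0.3711, -0.0255, 0.0629]
ee_rot: [0.706, -0.706, 0.043, -0.043]
contact_force: [-0.4, 0.3, -1.8]
width: 0.0206
```

Run:
```python
from m import *
from rig import manip
s=manip.get_state();T=rot(s);print(s["clock"],s["position"],T[:,0],sh(s["position"]),s["width"],s["contact_force"])
w=snap("wrist","q2")
v=w["pixels"][:,:,::-1]
cv2.imwrite("pics/q2b.png",cv2.resize(v,(800,600),interpolation=cv2.INTER_CUBIC))
c,s_=np.cos(ya),np.sin(ya)
print(proj(w,[c*.528-s_*.071,s_*.528+c*.071,.066],True))
```

```text
16.3 [ 0.3711 -0.0255  0.0629] [ 0.9925 -0.1222  0.0003] [0.3713 0.0213 0.0629] 0.02060551477282442 [-0.4347  0.2821 -1.8491]
[483.7698 163.1696]
```

View pics/q2b.png

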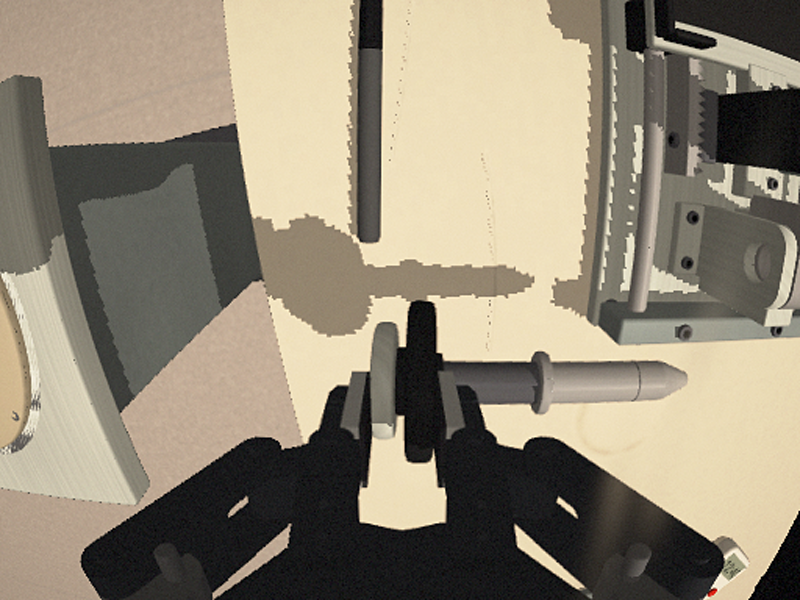

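Run:
```python
from m import *
im=load("q2"); v=im["pixels"][:,:,::-1].copy()
g=v[125:205,440:512].astype(float)
g=np.clip((g-40)*1.5,0,255).astype(np.uint8)
cv2.imwrite("pics/q2e.png",cv2.resize(g,None,fx=7.5,fy=7.5,interpolation=cv2.INTER_CUBIC))
```

```text
(no output)
```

View pics/q2e.png

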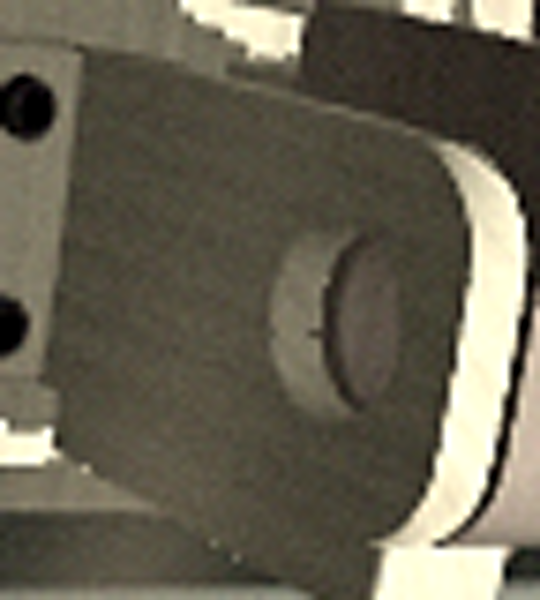

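Run:
```python
from m import *
from scipy.optimize import least_squares
im=load("q2")
def pt(x,y,X=.528):
    u,v=440+(x+.5)/7.5-.5,125+(y+.5)/7.5-.5
    C,d=ray(im,u,v,True); C=sh(C);d=sh(d); return C+d*(X-C[0])/d[0]
E=[(270,320),(274,280),(290,252),(315,236),(276,360),(292,395),(318,415),(345,420),(400,320),(398,285),(396,350)]
for X in (.527,.528,.529):
    P=np.array([pt(*e,X) for e in E])
    r=least_squares(lambda p:np.hypot(P[:,1]-p[0],P[:,2]-p[1])-p[2],[.071,.066,.009]);r2=least_squares(lambda p:np.hypot(P[:8,1]-p[0],P[:8,2]-p[1])-.00925,[.071,.066])
    print(X,r.x,np.round(r.fun*1e3,1),r2.x)
for n,x,y in [("+y top edge",230,80),("+y edge",330,110),("+y edge",410,130),("top z",470,240),("topz",465,300),("-y edge",220,555),("-y",370,590),("-y",100,470)]:
    print(n,pt(x,y))
for u,v in [(478,150),(470,170),(484,190),(497,165)]: print(sh(rng(im,u,v,True)))
```

```text
0.527 [0.0684 0.0681 0.0093] [ 0.3  0.6 -0.  -0.9  0.1 -0.1 -0.4 -0.1  0.1  0.4 -0. ] [0.0683 0.0679]
0.528 [0.0682 0.0671 0.0094] [ 0.3  0.6 -0.  -0.9  0.1 -0.1 -0.4 -0.1  0.1  0.4 -0. ] [0.0681 0.0668]
0.529 [0.068  0.066  0.0094] [ 0.3  0.6 -0.  -0.9  0.1 -0.1 -0.4 -0.1  0.1  0.4 -0. ] [0.0678 0.0657]
+y top edge [0.528  0.0876 0.0461]
+y edge [0.528  0.0873 0.0621]
+y edge [0.528  0.0875 0.0737]
top z [0.528  0.0797 0.0837]
topz [0.528  0.0745 0.0843]
-y edge [0.528  0.0417 0.0567]
-y [0.528  0.0463 0.0795]
-y [0.528  0.0434 0.0338]
[0.5283 0.0786 0.0571]
[0.528  0.0623 0.0517]
[0.5276 0.0533 0.0719]
[0.5269 0.0734 0.081 ]
```

Run:
```python
from pinfit import *
from rig import manip
im=load("q2"); v=im["pixels"][:,:,::-1]
cv2.imwrite("pics/q2z.png",cv2.resize(v[190:310,220:450],None,fx=3.4,fy=3.4,interpolation=cv2.INTER_CUBIC))
s=manip.get_state();T=rot(s);P=np.array([.3711,-.0255,.0629]);print(s["position"])
# mid-silhouette rows by column via gradient on saturation-free grey: use range mask
Z=im["range_z"]
pts=[]
for u in list(range(308,338,6))+list(range(358,404,6)):
    col=Z[210:280,u]; med=np.median(col[30:36]); rows=np.where(abs(col-med)<.012)[0]+210
    pts.append((u,(rows.min()+rows.max())/2)); 
print(pts)
o,q=axisfit(im,P,T,pts)
print(q); a=np.polyfit(q[:,0],q[:,1],1);b=np.polyfit(q[:,0],q[:,2],1);print(a,b)
S=np.array([sh(x) for x in o]); print(np.polyfit(S[:,0],S[:,1],1),np.polyfit(S[:,0],S[:,2],1), S[[0,-1]])
```

```text
[ 0.3713 -0.0255  0.0629]
[(308, np.float64(244.5)), (314, np.float64(244.5)), (320, np.float64(244.5)), (326, np.float64(244.5)), (332, np.float64(244.0)), (358, np.float64(244.0)), (364, np.float64(244.0)), (370, np.float64(245.0)), (376, np.float64(244.5)), (382, np.float64(244.0)), (388, np.float64(243.5)), (394, np.float64(243.5)), (400, np.float64(243.5))]
[[ 0.0272 -0.015  -0.0003]
 [ 0.0305 -0.0154 -0.0001]
 [ 0.0339 -0.0154 -0.0002]
 [ 0.0373 -0.0154 -0.0003]
 [ 0.0407 -0.0157  0.0001]
 [ 0.0559 -0.0165 -0.0001]
 [ 0.0595 -0.0167 -0.0002]
 [ 0.0631 -0.0173 -0.0007]
 [ 0.0668 -0.0173 -0.0006]
 [ 0.0707 -0.0172 -0.0005]
 [ 0.0745 -0.0175 -0.0002]
 [ 0.0785 -0.0175 -0.0004]
 [ 0.0824 -0.0178 -0.0005]]
[-0.0515 -0.0136] [-0.0061  0.    ]
[-0.002   0.0221] [0.0521 0.0572] [[0.3985 0.0212 0.0779]
 [0.4538 0.0211 0.0807]]
```

View pics/q2z.png

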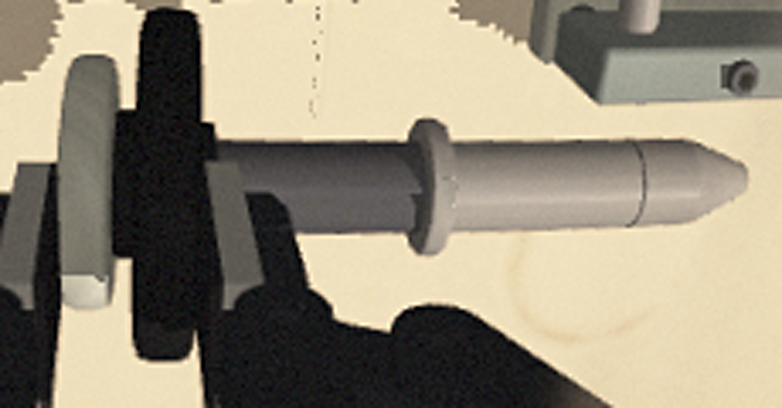

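Request:
arm_command(commands=[[1.8,[0,2,-0.5],0],[1.8,[0,2,-0.5],0],[1.8,[1,0.32,-0.5],0],[1.8,[1.5,0,-0.25],0],[1.8,[1,0,0],0],[1.8,[0,0,0],0],[1.8,[0,0,0],0]])

```text
clock: 17.05
position: [0.4067, 0.0168, 0.045]
ee_rot: [-0.706, 0.706, -0.043, 0.043]
contact_force: [-0.2, -0.8, -1.3]
width: 0.0207
```

```bash
cat > look.py <<'E'
import sys
from pinfit import *
from rig import manip
n=sys.argv[1]
s=manip.get_state();T=rot(s);P=s["position"]
im=snap("wrist",n); v=im["pixels"][:,:,::-1]
print(s["clock"],P,T[:,0],"sh",sh(P),s["width"],s["contact_force"])
cv2.imwrite(f"pics/{n}z.png",cv2.resize(v[170:310,220:450],None,fx=3.4,fy=3.4,interpolation=cv2.INTER_CUBIC))
Z=im["range_z"]; pts=[]
for u in list(range(308,338,6))+list(range(358,404,6)):
    col=Z[205:285,u]; med=np.median(col[35:43]); rows=np.where(abs(col-med)<.008)[0]
    # contiguous run about 39
    a=39
    while a>0 and abs(col[a-1]-med)<.008: a-=1
    b=39
    while b<79 and abs(col[b+1]-med)<.008: b+=1
    if b-a<36: pts.append((u,205+(a+b)/2))
o,q=axisfit(im,P,T,pts)
S=np.array([sh(x) for x in o]); print(len(pts),"sh y,z vs x:",np.polyfit(S[:,0],S[:,1],1),np.polyfit(S[:,0],S[:,2],1))
for X in (.512,.528,.546): print(X,np.polyval(np.polyfit(S[:,0],S[:,1],1),X),np.polyval(np.polyfit(S[:,0],S[:,2],1),X))
E
python3 look.py q3
```

```text
17.05 [0.4067 0.0168 0.045 ] [ 0.9925 -0.1222 -0.0005] sh [0.4013 0.0678 0.045 ] 0.02066719387094234 [-0.1578 -0.7675 -1.2812]
13 sh y,z vs x: [-0.0049  0.0696] [0.0472 0.04  ]
0.512 0.06706445758539836 0.0641726801185733
0.528 0.06698645918638424 0.06492711055133932
0.546 0.06689871098749334 0.06577584478820106
```

View pics/q3z.png

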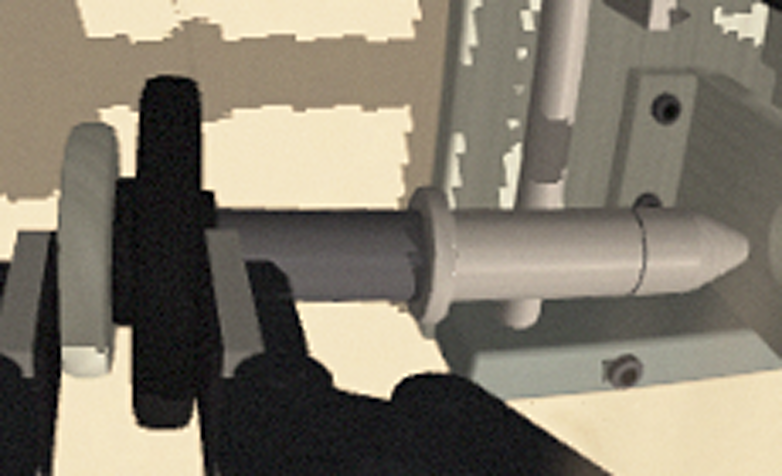

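Run:
```python
from m import *
v=load("q3")["pixels"][:,:,::-1].astype(float)
g=np.clip((v[190:290,412:512]-30)*1.3,0,255).astype(np.uint8)
cv2.imwrite("pics/q3e.png",cv2.resize(g,None,fx=6,fy=6,interpolation=cv2.INTER_CUBIC))
```

```text
(no output)
```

View pics/q3e.png

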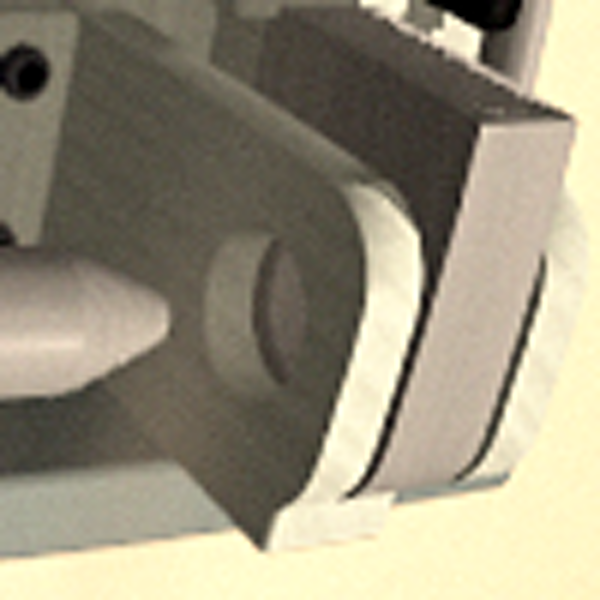

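Run:
```python
from m import *
from scipy.optimize import least_squares
im=load("q3")
def pt(x,y,X=.528):
    u,v=412+(x+.5)/6-.5,190+(y+.5)/6-.5
    C,d=ray(im,u,v,True); C=sh(C);d=sh(d); return C+d*(X-C[0])/d[0]
E=[(204,310),(206,285),(213,260),(228,240),(250,231),(207,335),(214,360),(230,382),(250,394),(307,310),(304,285)]
P=np.array([pt(*e) for e in E])
r=least_squares(lambda p:np.hypot(P[:,1]-p[0],P[:,2]-p[1])-p[2],[.071,.066,.009]);print(r.x,np.round(r.fun*1e3,1))
r=least_squares(lambda p:np.hypot(P[:9,1]-p[0],P[:9,2]-p[1])-.00925,[.071,.066]);print(r.x,np.round(r.fun*1e3,1))
print("tip",pt(168,318,.516))
for u,v in [(455,215),(470,240),(440,220),(445,265)]: print(sh(rng(im,u,v,True)))
```

```text
[0.0686 0.0667 0.0094] [ 0.3  0.3  0.2 -0.2 -0.7  0.1  0.1 -0.3 -0.4  0.3  0.3]
[0.0684 0.0664] [ 0.1  0.1  0.1 -0.2 -0.5 -0.  -0.  -0.3 -0.2]
tip [0.516  0.0685 0.0665]
[0.5297 0.084  0.059 ]
[0.5275 0.0773 0.0822]
[0.5285 0.0746 0.045 ]
[0.5287 0.049  0.0638]
```

Request:
arm_command(commands=[[1.8,[0,0.07,0.07],0],[1.8,[0.5,-0.06,0.03],0],[1.8,[0.5,-0.06,0.02],0],[1.8,[0.5,-0.07,0.03],0],[1.8,[0.5,-0.06,0.02],0],[1.8,[0,0,0],0]], grip_force=50)

```text
clock: 17.7
position: [0.4277, 0.0153, 0.0469]
ee_rot: [-0.706, 0.706, -0.043, 0.044]
contact_force: [-0.1, -0.7, -1.3]
width: 0.0201
```

```bash
python3 look.py q4;  python3 - <<'E'
from m import *
v=load("q4")["pixels"][:,:,::-1].astype(float)
g=np.clip((v[190:290,382:482]-30)*1.3,0,255).astype(np.uint8)
cv2.imwrite("pics/q4e.png",cv2.resize(g,None,fx=6,fy=6,interpolation=cv2.INTER_CUBIC))
E
```

```text
17.7 [0.4277 0.0153 0.0469] [ 0.9926 -0.1217  0.0015] sh [0.4224 0.0689 0.0469] 0.020124918272615658 [-0.1011 -0.6662 -1.3445]
13 sh y,z vs x: [0.0001 0.0688] [0.0568 0.0363]
0.512 0.0688475654388497 0.06541876532139272
0.528 0.06884914908290114 0.06632772219397964
0.546 0.068850930682459 0.06735029867563992
```

View pics/q4e.png

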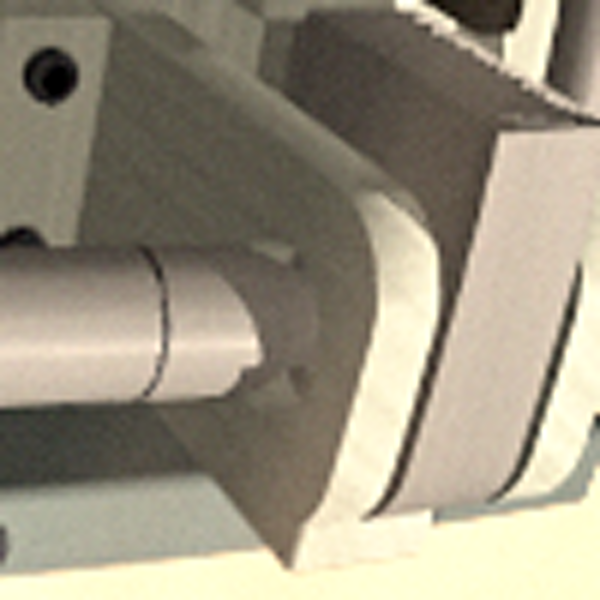

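Request:
arm_command(commands=[[1.8,[0,0,-0.06],0],[1.8,[0.4,-0.05,0.02],0],[1.8,[0.4,-0.05,0.02],0],[1.8,[0.4,-0.05,0.02],0],[1.8,[0.4,-0.05,0.02],0],[1.8,[0,0,0],0]])

```text
clock: 18.35
position: [0.4435, 0.0133, 0.0471]
ee_rot: [-0.706, 0.706, -0.043, 0.044]
contact_force: [1.0, -0.0, -1.4]
width: 0.0201
```

```bash
python3 look.py q5;  python3 - <<'E'
from m import *
v=load("q5")["pixels"][:,:,::-1].astype(float)
g=np.clip((v[190:290,352:452]-30)*1.3,0,255).astype(np.uint8)
cv2.imwrite("pics/q5e.png",cv2.resize(g,None,fx=6,fy=6,interpolation=cv2.INTER_CUBIC))
E
```

```text
18.35 [0.4435 0.0133 0.0471] [ 0.9926 -0.1217  0.0013] sh [0.4383 0.0689 0.0471] 0.020054965184113874 [ 0.9532 -0.028  -1.4019]
13 sh y,z vs x: [-0.0173  0.0773] [0.0617 0.0332]
0.512 0.06844403664401918 0.06479703787383574
0.528 0.06816782662746539 0.06578454986224358
0.546 0.06785709035884237 0.06689550084920241
```

View pics/q5e.png

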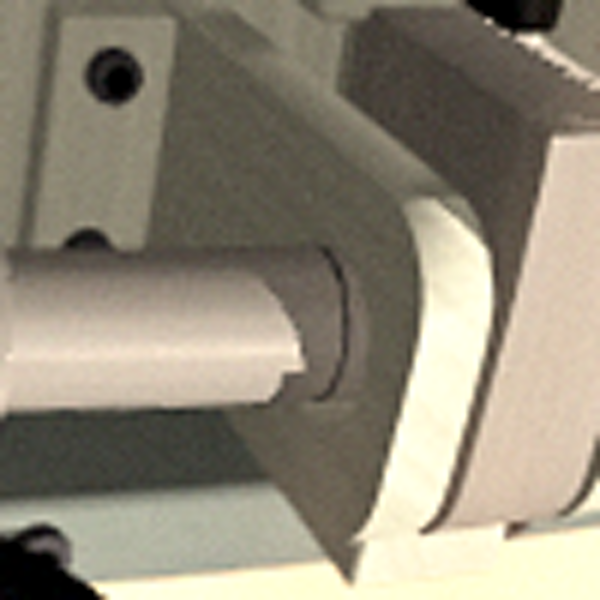

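Request:
arm_command(commands=[[1.8,[0.4,-0.05,-0.01],0],[1.8,[0.4,-0.05,0.02],0],[1.8,[0.4,-0.05,0.02],0],[1.8,[0.4,-0.05,0.02],0]])

```text
clock: 18.8
position: [0.4587, 0.0114, 0.0475]
ee_rot: [-0.706, 0.706, -0.043, 0.043]
contact_force: [-0.9, -1.5, 0.4]
width: 0.0199
```

Request:
arm_command(commands=[[1.8,[0.3,-0.04,0.02],0],[1.8,[0.3,-0.04,0.01],0]])

```text
clock: 19.0
position: [0.4645, 0.0106, 0.0477]
ee_rot: [-0.706, 0.706, -0.043, 0.043]
contact_force: [-0.7, -0.0, -1.2]
width: 0.0202
```

```bash
python3 look.py q6;  python3 - <<'E'
from m import *
v=load("q6")["pixels"][:,:,::-1].astype(float)
g=np.clip((v[190:290,322:422]-30)*1.3,0,255).astype(np.uint8)
cv2.imwrite("pics/q6e.png",cv2.resize(g,None,fx=6,fy=6,interpolation=cv2.INTER_CUBIC))
E
```

```text
19.0 [0.4645 0.0106 0.0477] [ 0.9926 -0.1217 -0.0002] sh [0.4595 0.0689 0.0477] 0.020174613117912486 [-0.7415 -0.0121 -1.2166]
9 sh y,z vs x: [-0.0439  0.0906] [0.0672 0.0301]
0.512 0.06811755345123574 0.06453888989387009
0.528 0.06741473748916338 0.06561410172479133
0.546 0.06662406953183198 0.06682371503457774
```

View pics/q6e.png

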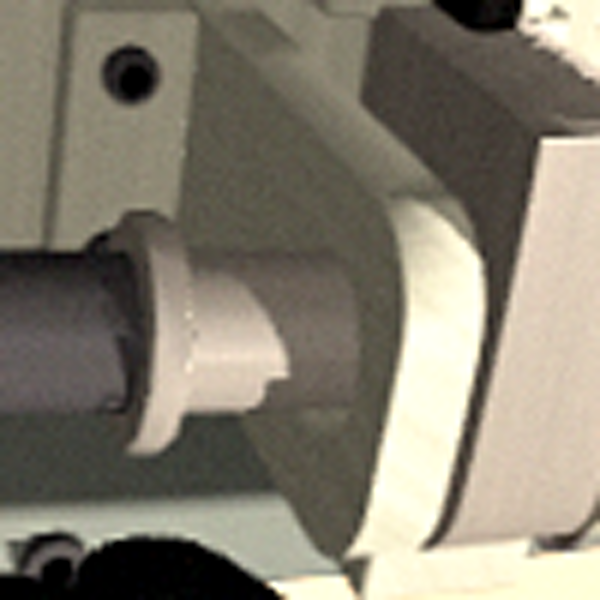

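Request:
arm_command(commands=[[1.8,[0.3,-0.04,0.01],0],[1.8,[0.3,-0.04,0.02],0],[1.8,[0.3,-0.04,0.01],0]])

```text
clock: 19.35
position: [0.4735, 0.0094, 0.0482]
ee_rot: [-0.706, 0.706, -0.043, 0.043]
contact_force: [-1.2, -1.2, 0.3]
width: 0.0205
```

Request:
arm_command(commands=[[1.8,[0.2,-0.02,0.01],0],[1.8,[0.2,-0.03,0.01],0]])

```text
clock: 19.55
position: [0.4773, 0.0089, 0.0483]
ee_rot: [-0.706, 0.706, -0.043, 0.043]
contact_force: [-2.3, -1.2, -0.1]
width: 0.0203
```

Request:
arm_command(commands=[[1.8,[0.2,-0.03,0.01],0],[1.8,[0.1,-0.01,0],0]])

```text
clock: 19.75
position: [0.4797, 0.0086, 0.0484]
ee_rot: [-0.706, 0.706, -0.044, 0.043]
contact_force: [-3.5, -1.6, 2.1]
width: 0.0202
```

```bash
python3 look.py q7;  python3 - <<'E'
from m import *
v=load("q7")["pixels"][:,:,::-1].astype(float)
g=np.clip((v[190:290,302:402]-30)*1.3,0,255).astype(np.uint8)
cv2.imwrite("pics/q7e.png",cv2.resize(g,None,fx=6,fy=6,interpolation=cv2.INTER_CUBIC))
E
```

```text
19.75 [0.4797 0.0086 0.0484] [ 0.9926 -0.1217 -0.0014] sh [0.4749 0.0688 0.0484] 0.020186005993407294 [-3.4956 -1.5875  2.1244]
5 sh y,z vs x: [-0.02   0.079] [0.0623 0.0323]
0.512 0.0687462434573678 0.06420246007122903
0.528 0.06842669353718656 0.0651987445862062
0.546 0.06806719987698265 0.0663195646655555
```

View pics/q7e.png

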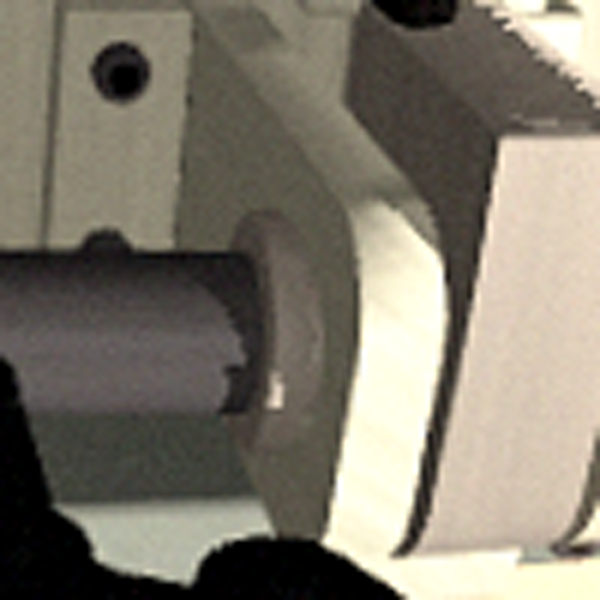

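Request:
arm_command(commands=[[1.8,[0.1,-0.01,0],0],[1.8,[0.1,-0.01,0],0]])

```text
clock: 20.0
position: [0.4797, 0.0086, 0.0482]
ee_rot: [0.706, -0.706, 0.045, -0.041]
contact_force: [-8.0, -0.1, 5.3]
width: 0.0203
```

Request:
arm_command(commands=[[1.8,[0.15,-0.02,0.05],0],[1.8,[0.15,-0.02,0.05],0],[1.8,[0,0,0],0]])

```text
clock: 20.3
position: [0.4798, 0.0086, 0.0487]
ee_rot: [0.706, -0.706, 0.047, -0.039]
contact_force: [-11.2, 0.1, 5.9]
width: 0.0198
```

```bash
python3 look.py q8;  python3 - <<'E'
from m import *
v=load("q8")["pixels"][:,:,::-1].astype(float)
g=np.clip((v[190:290,302:402]-30)*1.3,0,255).astype(np.uint8)
cv2.imwrite("pics/q8e.png",cv2.resize(g,None,fx=6,fy=6,interpolation=cv2.INTER_CUBIC))
v=snap("scene","s8")["pixels"][:,:,::-1]
cv2.imwrite("pics/s8e.png",cv2.resize(v[140:240,190:310],None,fx=6,fy=6,interpolation=cv2.INTER_CUBIC))
E
```

```text
20.3 [0.4798 0.0086 0.0487] [ 0.9925 -0.1214 -0.0107] sh [0.4749 0.0688 0.0487] 0.019827429501154483 [-11.2359   0.0871   5.8537]
6 sh y,z vs x: [ 0.307  -0.0872] [ 0.227  -0.0513]
0.512 0.07004180378808743 0.06493595345827771
0.528 0.07495426526374653 0.06856768536922264
0.546 0.08048078442386301 0.07265338376903568
```

View pics/q8e.png

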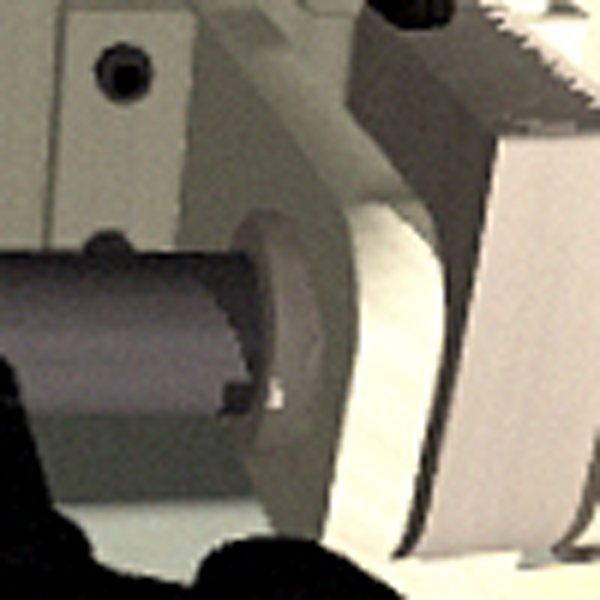

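View pics/s8e.png

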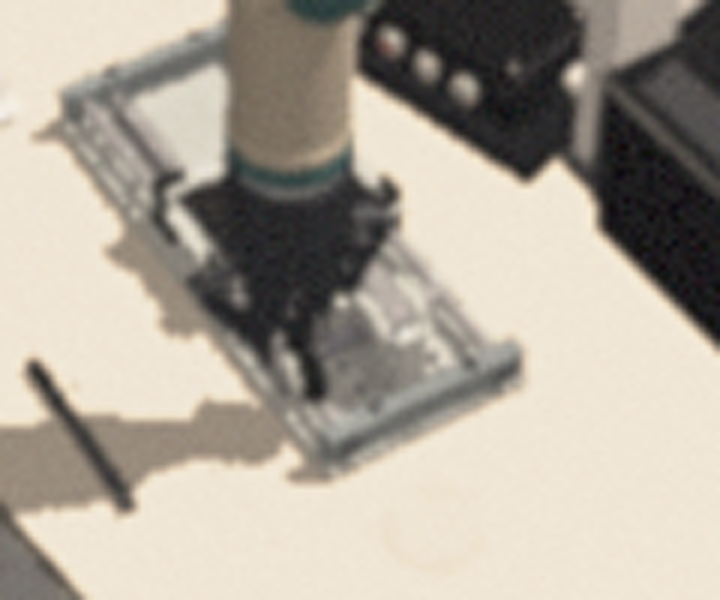

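Request:
arm_command(commands=[[2.6,[-0.1,0.01,0],0],[3.0,[-0.1,0.01,0],0],[3.4,[-0.1,0.02,0],0],[4.0,[0,0,0],0],[4.6,[0,0,0],0],[4.6,[0,0,0],0],[4.6,[0,0,0],0]])

```text
clock: 21.1
position: [0.4836, 0.0083, 0.0497]
ee_rot: [-0.706, 0.706, -0.042, 0.044]
contact_force: [0.4, 0.3, 0.2]
width: 0.0463
```

Run:
```python
from m import *
from rig import manip
s=manip.get_state();print(s["clock"],s["position"],sh(s["position"]),s["width"],s["contact_force"])
v=snap("wrist","r1")["pixels"][:,:,::-1]
cv2.imwrite("pics/r1z.png",cv2.resize(v[170:310,180:410],None,fx=3.4,fy=3.4,interpolation=cv2.INTER_CUBIC))
```

```text
21.1 [0.4836 0.0083 0.0497] [0.4787 0.069  0.0497] 0.046321606714576184 [0.4033 0.307  0.2319]
```

View pics/r1z.png

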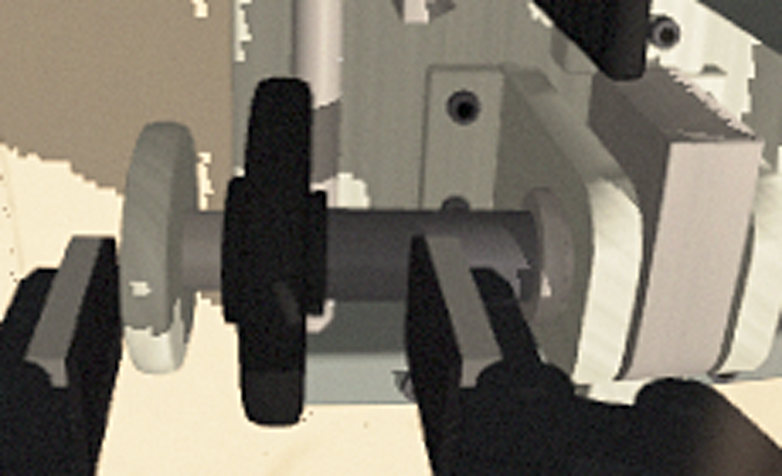

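Request:
arm_command(commands=[[5,[-0.4,0.05,0],0],[5,[0,0,0],0],[5,[0,0,1.5],0],[5,[0,0,3],0],[5,[0,0,4],0],[5,[0,-3,4],0],[5,[-3,-3,0],0],[5,[-3,-3,0],0],[5,[0,0,0],0],[5,[0,0,0],0]])

```text
clock: 22.15
position: [0.418, -0.0815, 0.1746]
ee_rot: [0.706, -0.706, 0.044, -0.044]
contact_force: [0.2, -0.5, 0.6]
width: 0.0497
```

Run:
```python
from m import *
from rig import manip
s=manip.get_state();print(s["clock"],s["position"],sh(s["position"]),s["width"],s["contact_force"])
v=snap("wrist","r2")["pixels"][:,:,::-1]
cv2.imwrite("pics/r2b.png",cv2.resize(v,(800,600),interpolation=cv2.INTER_CUBIC))
```

```text
22.15 [ 0.418  -0.0815  0.1746] [ 0.425  -0.0283  0.1746] 0.04968219969761941 [ 0.1635 -0.4511  0.5607]
```

View pics/r2b.png

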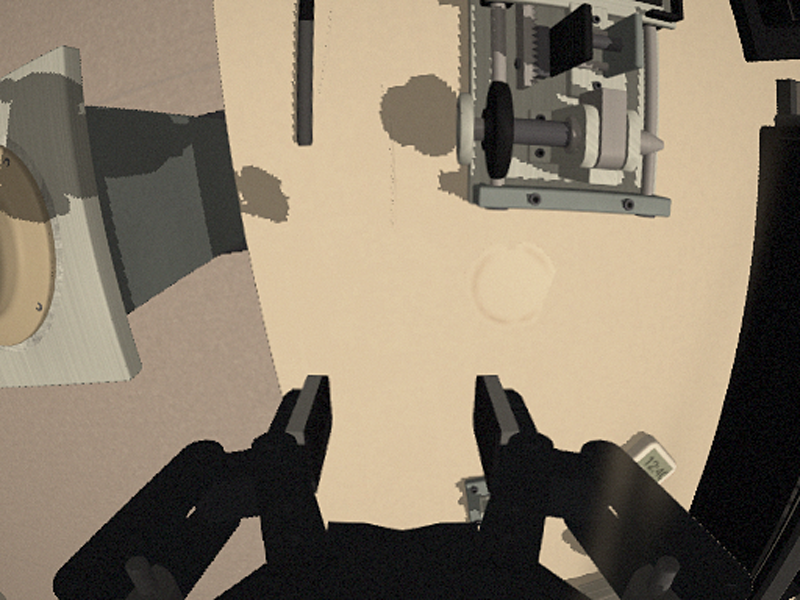

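Request:
arm_command(commands=[[5,[3.5,0,0],0],[5,[4,0,0],0],[5,[4,0,0],0],[5,[3,1,0],0],[5,[0,0,0],0],[5,[0,0,0],0]])

```text
clock: 22.8
position: [0.5639, -0.0697, 0.1733]
ee_rot: [0.706, -0.706, 0.043, -0.042]
contact_force: [-0.5, 0.1, -1.0]
width: 0.0502
```

Run:
```python
from m import *
from rig import manip
s=manip.get_state();print(s["clock"],s["position"],sh(s["position"]),s["width"],s["contact_force"])
v=snap("wrist","r3")["pixels"][:,:,::-1]
cv2.imwrite("pics/r3b.png",cv2.resize(v,(800,600),interpolation=cv2.INTER_CUBIC))
cv2.imwrite("pics/r3z.png",cv2.resize(v[50:170,140:300],None,fx=5,fy=5,interpolation=cv2.INTER_CUBIC))
```

```text
22.8 [ 0.5639 -0.0697  0.1733] [0.5681 0.0017 0.1733] 0.05015927419524527 [-0.5291  0.0715 -1.0429]
```

View pics/r3z.png

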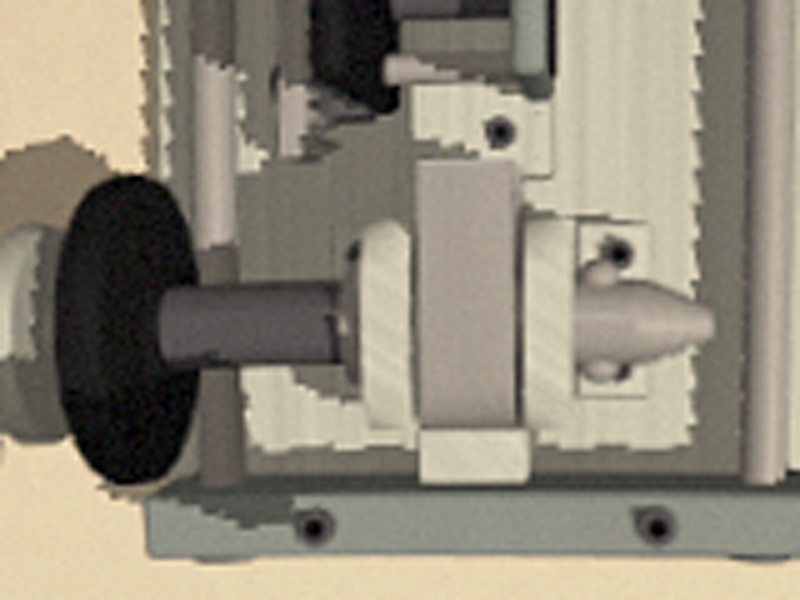

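Run:
```python
from m import *
from rig import manip
im=load("r3")
def pt(x,y,Z):
    u,v=140+(x+.5)/5-.5,50+(y+.5)/5-.5
    return sh(plane(im,u,v,Z,True))
print("ball+",pt(603,272,.066),"ball-",pt(605,370,.066),"L2 far face top",pt(577,330,.084),"L1 outer top",pt(361,330,.084),"collar outer front top",pt(357,330,.078),"tip",pt(714,323,.066))
print(manip.sign_off(), manip.get_state()["clock"])
```

```text
ball+ [0.5693 0.0772 0.066 ] ball- [0.5699 0.0591 0.066 ] L2 far face top [0.5649 0.0675 0.084 ] L1 outer top [0.5279 0.0678 0.084 ] collar outer front top [0.5262 0.0675 0.078 ] tip [0.5896 0.0681 0.066 ]
the job is handed in; nothing more can be done
the job is handed in; nothing more can be done
```

The job is handed in: the carrier is home in the bracket with the tab let go, and the pin is through bracket and tongue with its button released and its balls out.

**What I did**
- I squeezed the lock tab and, still squeezing, slid the carrier about 65 mm (13 lock steps) until it stopped moving. I then let the tab go.
- I took the pin from its rest with the button held in and pushed it through bracket and tongue. It stopped at about 11 N with the collar at the lug, and I released it and moved clear.
- The last clock reading before hand-in was 22.8 s, and all contact forces I read were small.

**Last checks**
- **Balls:** in the final wrist picture both stand proud just beyond the far lug.
- **Seating:** the ball line lies about 41.6 mm past the lug's outer face, and the tip about 61.7 mm. With the shoulder fully seated these would be 41.5 and 62 mm.
- **Carrier:** the tongue is against its stop. I did not measure the tab's tooth sitting back in the bar; it only looked at rest in the pictures.
- **Other objects:** I never worked near the timer, marker, wipes or bottle, but I did not measure them again at the end.

**What disagreed**
- **Fingertip height:** the fingertips stood about 27 mm behind the reported TCP, not 17 mm ahead of it. My first tab squeeze therefore closed above the plates without touching them. I lowered the tool and repeated it.
- **Hole position:** my first estimate, taken from the lug's rounded edges, was about 2.5 mm off along the rods. I corrected it by fitting the hole itself before pushing the pin in.
- **Pin tilt:** the pin sat about 3° nose-up in the grip but went in without resistance.
- **Collar edge:** one direct reading put the collar's front edge 1.7 mm short of the lug face. The ball and tip distances contradict it, and I put it down to the collar's visible rim.

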